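# Charge the grinding jar with the scoop

### The job

Charge the open grinding jar for the mill: use the steel scoop to take up the four clean grinding balls from the grey pan and tip them all into the jar from low over its mouth, never touching a ball with the fingers. Then hang the scoop by its eye on the stand's hook so that it hangs free and still, nose down. Leave the jar standing upright in its place, and leave the lid, bottle, vials and timer alone.

Things in the scene. Friction and masses are not known exactly. Their poses are not given: they have to be found in the camera images.
- trough: Fixed grey plastic pan, 270 x 97 mm. Origin on the bench under the middle of its floor, x along its length to the end where the balls lie, z up. Inside: flat floor 210 x 36 mm (x, y) at z = 9 mm; side walls and the -x end wall slope out at 45 degrees to the rim at z = 31 mm (80 mm between the side rims); the +x end wall is steeper, 60 degrees, and higher, to z = 49 mm.
- trough_foot (a point): The middle of the line where the pan's floor meets the high end wall at the balls' end: 105 mm from the origin along the pan's x, on the floor, 9 mm above the bench.
- scoop: Loose steel scoop, 90 g. Origin under mid blade, x to nose, z up. Blade floor 80 x 32 mm, 1.6 thick, underside z = 0; lip x = +40, back wall x = -40; sides slope out 45 deg, 18 high (68 wide on top) as far as x = -8, then fall to 9 high (50 wide) at the open nose; fits the pan's floor with 2 mm a side. Handle: bar 12 wide (y), 7 thick, from the back wall, rising 28 deg, eye at its end.
- scoop_lip (a point): Middle of the nose's lower edge, at (40, 0, 0) mm in the scoop's frame.
- scoop_grip (a point): Point in the middle of the handle's thickness, 64 mm up the handle, at (-92.5, 0, 47.0) mm in the scoop's frame; grip the 12 mm width here (the bar runs about 40 mm either way).
- scoop_eye (a point): Centre of the wire eye, at (-138.4, 0, 71.5) mm in the scoop's frame. Hole 19 mm wide, wire 5 mm thick; the eye lies flat in the plane of the handle's bar, so its hole's axis is square to the bar, in the scoop's xz plane.
- jar: Loose open steel grinding jar, 0.6 kg, 78 mm wide, 62 mm high, round bore 66 mm wide, inner floor 6 mm above its underside. Origin under its middle, z up. (A second jar of the kind, further right at the back, is closed by its lid and has no part in this.)
- jar_mouth (a point): Centre of the jar's mouth, at rim height, 62 mm above its origin.
- stand: Fixed support stand. Origin on the bench on the axis of its rod (11 mm thick, 338 mm high), z up. Grey base plate 125 x 90 x 12 mm, from 108 mm in front of the rod (its -x) to 18 mm behind it; clamp block 26 mm wide at height 245 mm; hook of 6 mm round wire pointing along -x.
- hook_seat (a point): The hook's bend, on the wire's axis, 40 mm in front of the rod at height 245 mm: a hung eye rests near here. The wire runs level from the clamp to this point.
- hook_tip (a point): The hook's tip, on the wire's axis, 74.6 mm in front of the rod at height 265 mm; from the bend to here the wire rises straight at 30 degrees.
- jar_lid: Loose dark knurled screw lid of the jar, 84 mm wide, 24 mm high, lying by the jar; origin under its middle. Leave alone.
- dropper_bottle: Loose amber dropper bottle, 29 mm round, 86 mm high; origin under its middle. Leave alone.
- vial_a: Loose plugged culture vial, 28 mm round, 113 mm high; origin under its middle. Leave alone.
- vial_b: Another such vial. Leave alone.
- bench_timer: Loose bench timer, 62 x 66 x 19 mm; origin under its middle. Leave alone.
- ball0: Loose steel grinding ball 1 of 4, 16 mm wide, 17 g; origin at its centre. It starts on the pan's floor, in the half towards the pan's +x end.
- ball1: Loose steel grinding ball 2 of 4, 16 mm wide, 17 g; origin at its centre. It starts on the pan's floor, in the half towards the pan's +x end.
- ball2: Loose steel grinding ball 3 of 4, 16 mm wide, 17 g; origin at its centre. It starts on the pan's floor, in the half towards the pan's +x end.
- ball3: Loose steel grinding ball 4 of 4, 16 mm wide, 17 g; origin at its centre. It starts on the pan's floor, in the half towards the pan's +x end.

How it is judged:
By the outcome, as a careful person would: the job done as asked, in the order asked, and still so for the second after the job is handed in, with the robot touching nothing.
It also fails if it takes over 61 s, if anything falls off the work surface, if the arm or the gripper's body presses on something with over 40 N, if the wrist force passes 120 N, or if a joint passes its speed limit or range.

### The arm

A 6-joint arm with a two-finger parallel gripper is mounted at the origin on a cart in front of the work surface, level with it; the furniture and walls round the work are solid. World frame = base frame: x ahead of the robot, y to its left, z up, the work surface at z = 0. Lengths are in m, angles in rad, forces in N, time in s.
With the tool pointing down it reaches from about 0.325 to 0.775 m from the base axis. Payload 9.3 kg.
Tool frame: the origin (TCP) lies midway between the tips of the shut fingers; the grasp point (between the pads) lies 19 mm behind it; z points along the fingers, y is the line along which they close (so a half turn about z gives the same grasp; the last joint's range is limited). The gripper opens to 85 mm and grips with 20 to 120 N. Pads are 22 mm wide; open, the fingers measure 114 mm over their backs; the gripper's body (76 mm by 85 mm) begins 54 mm behind the grasp point. The pads swing forward as they close: fully open they stand 13 mm farther back than shut.
Start: joints at [0.975, 0.259, 0.021, 1.334, 0, 1.418], TCP at [0.236, 0.497, 0.208] pointing down, gripper open.
Joint ranges: [-3.04, 3.04], [-0.91, 1.82], [-1.04, 1.36], [-1.92, 1.95], [-1.52, 1.45], [-3.14, 3.14]. Speed limits (rad/s): [2.22, 2.22, 2.79, 3.14, 3.14, 3.14].

### API

Orientations are given as a rotation vector (axis times angle).
In Python, from workcell import get_obs, camera, calibration, close_job, masks_of, mark_of gives the robot as it stands.
- The arm moves only by the tool step_arm, never from a script. Its arguments are lists of equal length, an entry for each row: "delta_pos": the shift along the world's x, y, z in cm, a list of three; "yaw": the turn about the world's z in rad. A call has 1 to 12 rows; each row shifts and turns the commanded pose from where the row before left it; what a row does not reach is not made up. A row lasts 1/12 s, in which the tool goes at most 41.7 mm and 7.16 degrees, less where a joint would pass 70% of its speed; a pose out of reach is approached as far as the arm can. A call with a gripper value outside its range is refused whole. "grip" is the opening, from -1 (shut) to 1 (fully open), set as the call begins (left out, the last holds). The fingers move at their own pace and stop on an object; "grip_force" is the grip in N (left out, the last holds). Time passes only in rows, so rows that do not move let the fingers close. It gives the time, the measured TCP pose, the force, the opening and the grip force at its end, in the units of the state.
- get_obs(): the state, without advancing time (a new reading comes with each control period).
- camera(name): name is "side" or "top"; returns the picture (384x512x3 uint8, blue, green, red); there is no depth.
- calibration(name): a dict with "fx", "fy", "cx", "cy" (pixels), "dist_coeffs" ([k1, k2, p1, p2, k3] as OpenCV has them; the pictures are not rectified), "R" (3x3) and "t" (3): a world point X has camera coordinates R X + t. Camera axes: x right, y down, z forward; pixel columns grow to the right and rows downward; lengths in m; the calibration is good to about 2 mm. A picture is of the moment at which its call begins. calibration takes no time and is no camera call.
- close_job(): hands the job in; it is judged then, once.
Trained networks look in the newest picture that a camera, given by its name, has taken for a name from the list of things; names that differ only in an ending like _2 or _b are one class to them, and where a whole thing is asked for, a point or a joint stands for the part that bears it (a point fixed in the world has none). Each returns a list of dicts, best first, with "score" (0 to 1); they miss things now and then, are a little off and sometimes report something else, mostly with a low value. They report only what shows in the picture. A call takes as long as a camera call.
- masks_of(camera, name): "pixels" (384x512 bool, what is visible of it).
- mark_of(camera, name): "at" ([x, y, z] in m, in the coordinates of the camera as it stood for that picture, good to about 4 mm: a listed point, or the origin of a listed thing).
The state is a dict: "time": time; "qpos": joint angles; "qd": joint speeds; "effort": joint torques, N m; "tool_pos": TCP position; "eef_rot": TCP orientation; "wrist_force": force on the tool from outside, world axes, zero at the start; "wrist_torque": the same for the moment, N m; "finger_gap": finger opening in m; "gripper_force": force on a finger pad.
Only numpy, scipy, OpenCV 4.12 (cv2) and the standard library are available. Lean on these libraries where they do the work, as an engineer would, in place of code of your own. Each camera call takes 0.05 s, during which the arm holds its last target. There are 200 camera calls.

## Working session

There is one attempt and no reset: what is moved stays moved. The work goes in short steps, Python scripts to look and compute and a tool call to move; the robot and the scene stay as the last step left them, time stands still between calls to the robot, and variables do not carry over. Pictures are saved under pics/ and viewed, at most 10 in all, crops included, and the job is handed in when it is done.

Besides the shell and the picture viewer there is one more tool, called as name(argument=value, ...) on one line, values as JSON. step_arm: Moves the arm, as the interface text tells. Its arguments: {"type":"object","properties":{"delta_pos":{"type":"array"},"yaw":{"type":"array"},"grip":{"type":"number"},"grip_force":{"type":"number"}},"required":["delta_pos","yaw"]}

```bash
mkdir -p pics
cat > h.py <<'E'
from workcell import *
import numpy as np, cv2
def K(c): return np.array([[c['fx'],0,c['cx']],[0,c['fy'],c['cy']],[0,0,1.]]),np.array(c['dist_coeffs'],float)
def w(cam,p):
    c=calibration(cam); return np.array(c['R']).T@(np.array(p)-np.array(c['t']))
def px(cam,X):
    c=calibration(cam); k,d=K(c)
    return cv2.projectPoints(np.array(X,float).reshape(-1,1,3),cv2.Rodrigues(np.array(c['R'],float))[0],np.array(c['t'],float),k,d)[0].reshape(-1,2)
def plane(cam,uv,z):  # pixels -> world at height z
    c=calibration(cam); k,d=K(c); R=np.array(c['R']);o=-R.T@np.array(c['t'])
    n=cv2.undistortPoints(np.array(uv,float).reshape(-1,1,2),k,d).reshape(-1,2)
    r=np.c_[n,np.ones(len(n))]@R
    return o+r*((z-o[2])/r[:,2])[:,None]
def snap(cam,name,box=None,s=1):
    i=camera(cam)
    if box: i=i[box[1]:box[3],box[0]:box[2]]
    cv2.imwrite('pics/'+name,cv2.resize(i,None,fx=s,fy=s,interpolation=cv2.INTER_CUBIC))
def marks(cam,names,n=1):
    for m in names:
        print(cam,m,[(round(r['score'],2),*w(cam,r['at']).round(4)) for r in mark_of(cam,m)[:n]])
E
python3 - <<'E'
from h import *
for c in('top','side'):
    snap(c,c+'0.png',s=1.5)
    marks(c,['trough','trough_foot','scoop','scoop_lip','scoop_grip','scoop_eye','jar_mouth','stand','hook_seat','hook_tip','jar_lid','dropper_bottle','bench_timer'])
    marks(c,['vial_a','jar'],2); marks(c,['ball0'],5)
    k=calibration(c); print(-np.array(k['R']).T@k['t'])
E
```

```text
top trough [(0.59, np.float64(0.4272), np.float64(0.1238), np.float64(-0.0016))]
top trough_foot [(0.92, np.float64(0.4294), np.float64(0.2316), np.float64(0.0069))]
top scoop [(0.82, np.float64(0.4354), np.float64(-0.1678), np.float64(-0.0054))]
top scoop_lip [(0.61, np.float64(0.4586), np.float64(-0.1373), np.float64(0.0028))]
top scoop_grip [(0.82, np.float64(0.3762), np.float64(-0.243), np.float64(0.0472))]
top scoop_eye [(0.84, np.float64(0.3514), np.float64(-0.2732), np.float64(0.071))]
top jar_mouth [(0.53, np.float64(0.6373), np.float64(-0.0844), np.float64(0.0603))]
top stand [(0.9, np.float64(0.6403), np.float64(-0.3179), np.float64(0.001))]
top hook_seat [(0.56, np.float64(0.6001), np.float64(-0.3079), np.float64(0.2441))]
top hook_tip [(0.57, np.float64(0.5679), np.float64(-0.2999), np.float64(0.2661))]
top jar_lid [(0.74, np.float64(0.4571), np.float64(-0.1357), np.float64(0.0046))]
top dropper_bottle [(0.57, np.float64(0.5327), np.float64(-0.1181), np.float64(-0.0026))]
top bench_timer [(0.49, np.float64(0.661), np.float64(-0.4737), np.float64(0.0016))]
top vial_a [(0.6
[... 1335 characters left out ...]
side bench_timer [(0.73, np.float64(0.6675), np.float64(-0.4752), np.float64(0.0003))]
side vial_a [(0.77, np.float64(0.6491), np.float64(0.3512), np.float64(-0.0014)), (0.62, np.float64(0.6149), np.float64(0.3257), np.float64(-0.0008))]
side jar [(0.9, np.float64(0.641), np.float64(-0.0889), np.float64(-0.0059)), (0.24, np.float64(0.4338), np.float64(0.1468), np.float64(0.0152))]
side ball0 [(0.61, np.float64(0.4403), np.float64(0.216), np.float64(0.0147)), (0.45, np.float64(0.4254), np.float64(0.183), np.float64(0.0147)), (0.38, np.float64(0.4326), np.float64(0.1449), np.float64(0.0179)), (0.36, np.float64(0.4219), np.float64(0.1676), np.float64(0.0161))]
[0.37253354 0.95073472 1.0157801 ]
```

```bash
python3 -c "
from workcell import *
print(get_obs())"
```

```text
{'time': 1.7, 'qpos': array([9.75415617e-01, 2.58569667e-01, 2.15238664e-02, 1.33369957e+00,
       1.96483344e-05, 1.41820490e+00]), 'qd': array([ 0.0014351 , -0.00199492, -0.00015705,  0.00131076,  0.00134331,
        0.00161369]), 'effort': array([ 9.57563570e-04, -5.55375481e+01,  3.44724798e+01,  1.65269521e-03,
       -1.15041539e-04,  3.58913019e-05]), 'tool_pos': array([0.23565205, 0.49696668, 0.20800462]), 'eef_rot': array([6.89863627e-01, 3.06491281e+00, 8.57830762e-05]), 'wrist_force': array([ 1.00895076, -0.50895449,  0.29089731]), 'wrist_torque': array([-0.03499589,  0.05417616,  0.01938409]), 'gripper_force': 0.0, 'finger_gap': 0.08533810031683096}
```

View pics/top0.png

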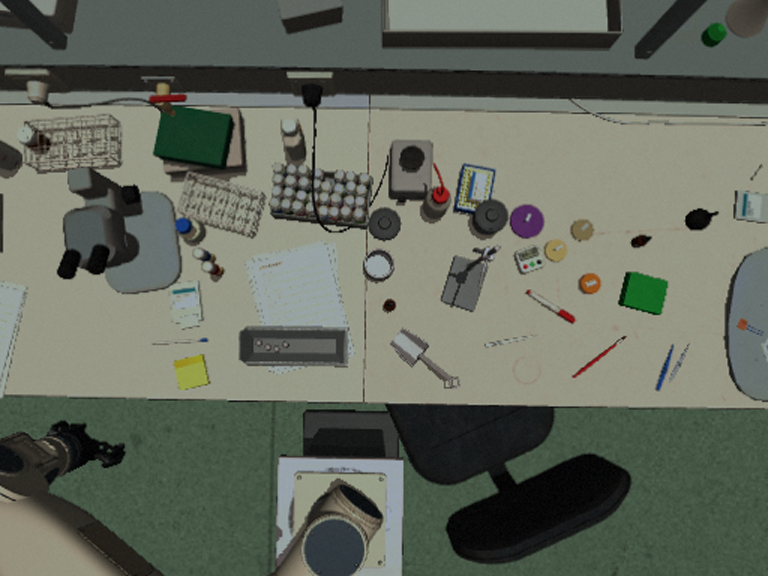

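View pics/side0.png

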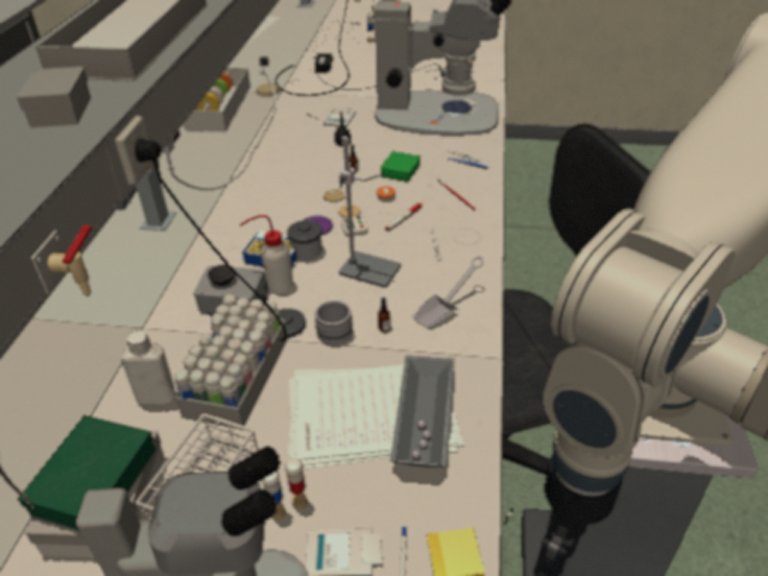

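```bash
cat >> h.py <<'E'
from scipy.optimize import least_squares
def fit(obs,model):
    """planar pose (x,y,yaw) of model points from world observations, robust"""
    P=[(np.array(model[n])/1e3,o) for n,os in obs.items() for o in os]
    def f(v):
        c,s=np.cos(v[2]),np.sin(v[2]); R=np.array([[c,-s,0],[s,c,0],[0,0,1]])
        return np.concatenate([(R@m+[v[0],v[1],0]-o)[:2]*1e3 for m,o in P])
    a,b=P[0],max(P,key=lambda p:abs(p[0][0]-P[0][0][0])); d=(b[1]-a[1])*np.sign(b[0][0]-a[0][0])
    r=least_squares(f,[a[1][0],a[1][1],np.arctan2(d[1],d[0])],loss='soft_l1',f_scale=3)
    return r.x, np.median(abs(r.fun))
SC={'scoop':(0,0,0),'scoop_lip':(40,0,0),'scoop_grip':(-92.5,0,47),'scoop_eye':(-138.4,0,71.5)}
TR={'trough':(0,0,0),'trough_foot':(105,0,9)}
ST={'stand':(0,0,0),'hook_seat':(-40,0,245),'hook_tip':(-74.6,0,265)}
JA={'jar_mouth':(0,0,62)}
def gather(models,n=2,cams=('top','side')):
    obs=[{} for _ in models]
    for _ in range(n):
        for c in cams:
            camera(c)
            for m,o in zip(models,obs):
                for k in m:
                    for r in mark_of(c,k)[:1]:
                        p=w(c,r['at'])
                        if r['score']>.5 and abs(p[2]-m[k][2]/1e3)<.012: o.setdefault(k,[]).append(p)
    return obs
E
python3 - <<'E'
from h import *
for o,m in zip(gather([SC,TR,ST,JA]),[SC,TR,ST,JA]):
    print({k:np.mean(v,0).round(4) for k,v in o.items()})
    if len(o)>1: print(fit(o,m))
for n in('jar_lid','dropper_bottle','scoop','trough'):
    for r in masks_of('top',n)[:2]:
        ys,xs=np.nonzero(r['pixels']); (c,s,a)=cv2.minAreaRect(np.c_[xs,ys].astype(np.float32)); print(n,round(r['score'],2),len(xs),c,s,a,plane('top',[c],.0).round(4))
E
```

```text
{'scoop': array([ 0.4356, -0.1661, -0.0035]), 'scoop_lip': array([ 0.4619, -0.1349,  0.0007]), 'scoop_grip': array([ 0.3772, -0.2421,  0.0464]), 'scoop_eye': array([ 0.3506, -0.2746,  0.0698])}
(array([ 0.43600783, -0.16724064,  0.89959881]), np.float64(1.5840008434205854))
{'trough': array([ 0.4296,  0.1234, -0.0006]), 'trough_foot': array([0.4306, 0.229 , 0.0086])}
(array([0.42956652, 0.12365068, 1.56136794]), np.float64(0.8902301133663637))
{'stand': array([ 6.401e-01, -3.199e-01,  6.000e-04]), 'hook_seat': array([ 0.6019, -0.3098,  0.2457]), 'hook_tip': array([ 0.5674, -0.2994,  0.2639])}
(array([ 0.63989247, -0.31981933, -0.27234323]), np.float64(0.9997150251757903))
{'jar_mouth': array([ 0.6407, -0.0862,  0.0613])}
jar_lid 0.87 373 (255.5, 148.5) (21.0, 21.0) 90.0 [[ 0.7496 -0.099   0.    ]]
jar_lid 0.57 887 (311.255126953125, 182.1365966796875) (25.272127151489258, 46.164710998535156) 21.03750991821289 [[ 0.622  -0.3172  0.    ]]
scoop 0.78 447 (284.51220703125, 240.10977172851562) (53.099082946777344, 17.959983825683594) 38.65980911254883 [[ 0.3967 -0.2163  0.    ]]
scoop 0.56 349 (252.0, 176.0) (20.0, 20.0) 90.0 [[ 0.6416 -0.0872  0.    ]]
trough 0.55 1927 (195.0, 230.5) (27.0, 74.0) 90.0 [[0.4271 0.1281 0.    ]]
trough 0.55 43 (259.0, 202.5) (7.0, 6.0) 90.0 [[ 0.5393 -0.1161  0.    ]]
```

step_arm(delta_pos=[[1.4, -3.7, 0], [1.4, -3.7, 0], [1.4, -3.7, 0], [1.4, -3.7, 0], [1.4, -3.7, 0], [1.4, -3.7, 0], [1.4, -3.7, 0], [1.4, -3.7, 0], [1.4, -3.7, 0], [1.2, -3.7, 0]], yaw=[0.067, 0.067, 0.067, 0.067, 0.067, 0.067, 0.067, 0.067, 0.067, 0.067], grip=0.0, grip_force=100)

```text
time: 4.93
tool_pos: [0.374, 0.1251, 0.2083]
eef_rot: [-0.361, 3.12, 0.0]
wrist_force: [1.4, 0.6, 0.3]
finger_gap: 0.0424
gripper_force: 0.0
```

step_arm(delta_pos=[[0, -3.7, -0.5], [0, -3.7, -0.5], [0, -3.7, -0.5], [0, -3.7, -0.5], [0, -3.7, -0.5], [0, -3.7, -0.5], [0, -3.7, -0.5], [0, -3.7, -0.5], [0, -3.7, -0.5], [0, -3.7, -0.5], [0, 0, 0]], yaw=[0.067, 0.067, 0.067, 0.067, 0.067, 0.067, 0.067, 0.067, 0.067, 0.067, 0])

```text
time: 5.85
tool_pos: [0.3736, -0.2485, 0.1569]
eef_rot: [1.363, -2.83, 0.002]
wrist_force: [-0.6, -0.3, 0.1]
finger_gap: 0.0428
gripper_force: 0.0
```

step_arm(delta_pos=[[0, 0.3, -3], [0, 0, -3], [0, 0, -3], [0, 0, -2], [0, 0, -1.0], [0, 0, 0]], yaw=[0, 0, 0, 0, 0, 0])

```text
time: 6.35
tool_pos: [0.3726, -0.2389, 0.036]
eef_rot: [1.362, -2.83, -0.006]
wrist_force: [0.5, 0.1, 0.2]
finger_gap: 0.0429
gripper_force: 0.0
```

step_arm(delta_pos=[[0, 0, 0], [0, 0, 0], [0, 0, 0], [0, 0, 0], [0, 0, 0]], yaw=[0, 0, 0, 0, 0], grip=-1, grip_force=60)

```text
time: 6.77
tool_pos: [0.374, -0.2403, 0.0386]
eef_rot: [-1.362, 2.83, -0.002]
wrist_force: [0.6, 0.2, -0.6]
finger_gap: -0.0004
gripper_force: 0.0
```

Run:
```python
from h import *
snap('side','g1.png',(230,130,420,280),4)
o=gather([SC],2)[0]; print({k:np.mean(v,0).round(4) for k,v in o.items()},fit(o,SC))
```

```text
{'scoop': array([ 0.5381, -0.1438, -0.0017]), 'scoop_lip': array([ 0.4611, -0.1354, -0.0011]), 'scoop_grip': array([ 0.3774, -0.241 ,  0.0459]), 'scoop_eye': array([ 0.348 , -0.2759,  0.0709])} (array([ 0.43537606, -0.16694647,  0.89846284]), np.float64(1.292807950860314))
```

View pics/g1.png

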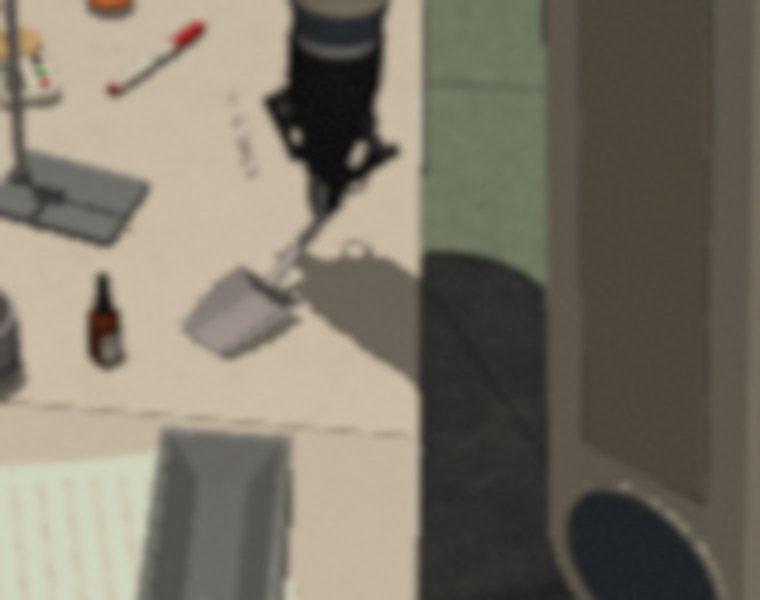

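Run:
```python
from h import *
o=get_obs(); T=o['tool_pos']; print(T,o['finger_gap'],o['gripper_force'])
c,s=np.cos(.899),np.sin(.899)
S=lambda p:np.array([.4357+p[0]*c/1e3,-.1671+p[0]*s/1e3,p[2]/1e3])
out=[]
for cam,(x0,y0) in(('top',(240,205)),('side',(280,140))):
    im=camera(cam)[y0:y0+75,x0:x0+75]; im=cv2.resize(im,None,fx=5.3,fy=5.3,interpolation=cv2.INTER_CUBIC)
    for p,col in[(T,(0,0,255)),(T+[0,0,.019],(0,255,255)),(S((-92.5,0,47)),(0,255,0)),(S((-138.4,0,71.5)),(255,0,0)),(S((40,0,0)),(255,0,255)),(S((-40,0,19)),(255,255,0))]:
        u=(px(cam,p)[0]-[x0,y0]+.5)*5.3; cv2.circle(im,(int(u[0]),int(u[1])),4,col,1)
    out.append(im)
cv2.imwrite('pics/g2.png',np.hstack(out))
```

```text
[ 0.37365198 -0.24001607  0.03797462] 0.00013952701673669126 0.0
```

View pics/g2.png

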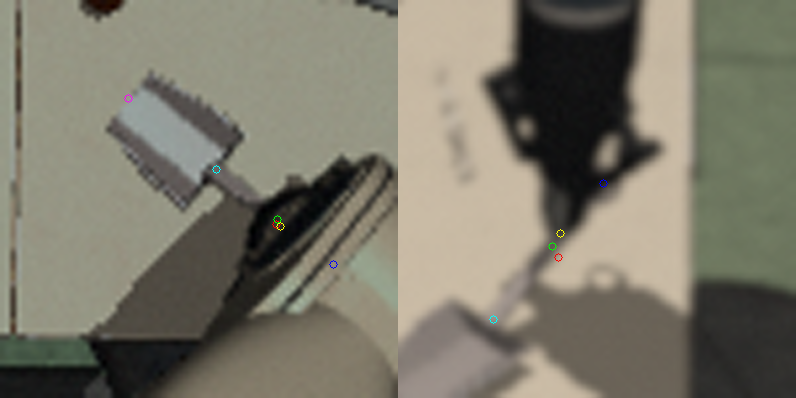

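step_arm(delta_pos=[[0, 0, 0.7], [0, 0, 0.7], [0, 0, 0.6], [0, 0, 0]], yaw=[0, 0, 0, 0])

```text
time: 8.25
tool_pos: [0.3743, -0.2407, 0.0596]
eef_rot: [-1.362, 2.83, -0.004]
wrist_force: [-0.2, -0.0, 0.8]
finger_gap: 0.0001
gripper_force: 0.0
```

Run:
```python
from h import *
o=get_obs(); T=o['tool_pos']; print(T,o['finger_gap'],o['gripper_force'],o['wrist_force'])
x0,y0=260,125
im=camera('side')[y0:y0+110,x0:x0+110]; cv2.imwrite('pics/g3.png',cv2.resize(im,None,fx=5,fy=5,interpolation=cv2.INTER_CUBIC))
marks('side',SC); camera('top'); marks('top',SC)
```

```text
[ 0.374346   -0.24066008  0.05957519] 8.761973233617681e-05 0.0 [-0.23690739 -0.02455074  0.84685576]
side scoop [(0.86, np.float64(0.4351), np.float64(-0.1664), np.float64(-0.0049))]
side scoop_lip [(0.77, np.float64(0.4657), np.float64(-0.1339), np.float64(-0.0008))]
side scoop_grip [(0.63, np.float64(0.3786), np.float64(-0.2395), np.float64(0.0439))]
side scoop_eye [(0.83, np.float64(0.3495), np.float64(-0.2743), np.float64(0.0705))]
top scoop []
top scoop_lip [(0.69, np.float64(0.4592), np.float64(-0.1345), np.float64(0.0045))]
top scoop_grip [(0.58, np.float64(0.3764), np.float64(-0.2429), np.float64(0.0468))]
top scoop_eye [(0.37, np.float64(0.5691), np.float64(-0.2986), np.float64(0.2657))]
```

View pics/g3.png

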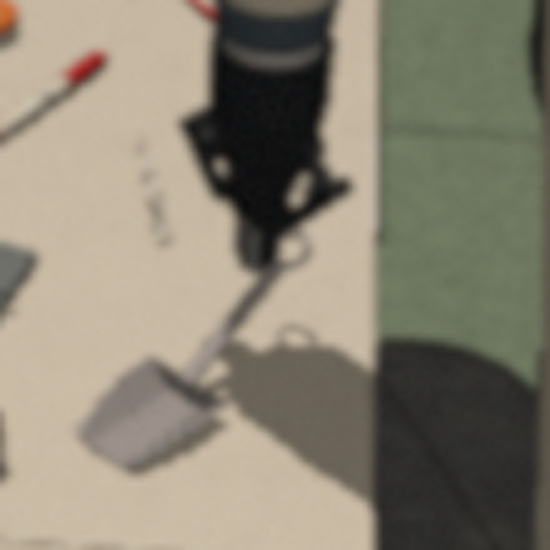

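Run:
```python
from h import *
T=get_obs()['tool_pos']
c,s=np.cos(.899),np.sin(.899)
S=lambda p:np.array([.4357+p[0]*c/1e3,-.1671+p[0]*s/1e3,p[2]/1e3])
for p in (T,T+[0,0,.019],S((-92.5,0,47)),S((-138.4,0,71.5)),S((-40,0,19)),S((40,0,0))): print(((px('side',p)[0]-[260,125]+.5)*5).round())
print(w('side',[0,0,0]), T)
```

```text
[254. 295.]
[255. 272.]
[246. 307.]
[294. 248.]
[190. 376.]
[105. 456.]
[0.37253354 0.95073472 1.0157801 ] [ 0.37359813 -0.23997518  0.05782095]
```

step_arm(delta_pos=[[0, 0, 0], [0, 0, 0], [0, 0, 0], [0, -0.5, 0], [0, 0, -1.4], [0, 0, -1.4], [0, 0, -1.3], [0, 0, 0]], yaw=[0, 0, 0, 0, 0, 0, 0, 0], grip=0.0)

```text
time: 9.42
tool_pos: [0.3727, -0.2445, 0.0152]
eef_rot: [1.362, -2.83, -0.004]
wrist_force: [0.8, 1.3, -1.1]
finger_gap: 0.0426
gripper_force: 0.0
```

step_arm(delta_pos=[[0, 0, 0], [0, 0, 0], [0, 0, 0], [0, 0, 0], [0, 0, 0]], yaw=[0, 0, 0, 0, 0], grip=-1, grip_force=60)

```text
time: 9.83
tool_pos: [0.374, -0.2456, 0.0177]
eef_rot: [-1.362, 2.831, -0.003]
wrist_force: [-1.1, -2.0, 1.8]
finger_gap: 0.0104
gripper_force: 59.2
```

step_arm(delta_pos=[[0, 0, 1], [0, 0, 2], [0, 0, 2], [0, 0, 2], [0, 0, 1], [0, 0, 0]], yaw=[0, 0, 0, 0, 0, 0])

```text
time: 10.33
tool_pos: [0.3746, -0.2458, 0.0992]
eef_rot: [-1.362, 2.829, -0.006]
wrist_force: [-0.0, -1.0, -0.5]
finger_gap: 0.0105
gripper_force: 59.0
```

```bash
cat >> h.py <<'E'
def pitch(cams=('side','top'),n=2):
    for c in cams:
        for _ in range(n):
            camera(c); r={k:mark_of(c,k)[:1] for k in('scoop_lip','scoop_eye','scoop_grip')}
            q={k:w(c,v[0]['at']) for k,v in r.items() if v and v[0]['score']>.45}
            s=' '.join(f"{k[6:]} {np.round(v*1e3,1)}" for k,v in q.items())
            if 'scoop_lip' in q:
                for k,p0 in(('scoop_eye',np.degrees(np.arctan2(71.5,178.4))),('scoop_grip',np.degrees(np.arctan2(47,132.5)))):
                    if k in q:
                        d=q[k]-q['scoop_lip']; s+=f" | nosedown({k[6:]}) {np.degrees(np.arctan2(d[2],np.hypot(*d[:2])))-p0:.1f} yaw {np.degrees(np.arctan2(-d[1],-d[0])):.1f}"
            print(c,s)
    o=get_obs(); print(o['time'],o['tool_pos'].round(4),o['finger_gap'].round(4),o['gripper_force'])
E
python3 -c "
from h import *
pitch()"
```

```text
side lip [430.5 229.6   7.6] grip [ 376.1 -240.6  124.8] | nosedown(grip) -5.6 yaw 83.4
side lip [ 463.4 -131.    73.9] grip [ 374.5 -238.2  125.2] | nosedown(grip) 0.7 yaw 50.3
top lip [ 457.7 -134.9   80.3] grip [ 374.9 -240.5  123.9] | nosedown(grip) -1.5 yaw 51.9
top lip [ 459.7 -133.9   84.4] grip [ 374.6 -240.3  124.1] | nosedown(grip) -3.3 yaw 51.3Traceback (most recent call last):
  File "<string>", line 3, in <module>
    pitch()
    ~~~~~^^
  File "h.py", line 57, in pitch
    o=get_obs(); print(o['time'],o['tool_pos'].round(4),o['finger_gap'].round(4),o['gripper_force'])
                                                        ^^^^^^^^^^^^^^^^^^^^^
AttributeError: 'float' object has no attribute 'round'
```

step_arm(delta_pos=[[0, 0, 0], [0, 0, 0], [0, 0, 0], [0, 0, 0]], yaw=[0, 0, 0, 0], grip_force=20)

```text
time: 11.47
tool_pos: [0.3736, -0.245, 0.097]
eef_rot: [1.363, -2.831, -0.0]
wrist_force: [0.3, 0.3, -0.4]
finger_gap: 0.0099
gripper_force: 59.0
```

```bash
python3 -c "
from h import *
pitch()"
```

```text
side lip [ 462.9 -131.9   75.2] grip [ 375.  -239.5  122. ] | nosedown(grip) -0.9 yaw 50.8
side lip [ 465.3 -135.    74.2] eye [ 566.4 -301.4  261.8] grip [ 376.3 -237.9  122.9] | nosedown(eye) 22.1 yaw 121.3 | nosedown(grip) 0.2 yaw 49.1
top lip [ 457.3 -135.6   80.3] grip [ 375.8 -241.8  124.5] | nosedown(grip) -1.3 yaw 52.5
top lip [ 460.  -137.3   80.7] grip [ 373.3 -243.3  128.3] | nosedown(grip) -0.4 yaw 50.7Traceback (most recent call last):
  File "<string>", line 3, in <module>
    pitch()
    ~~~~~^^
  File "h.py", line 57, in pitch
    o=get_obs(); print(o['time'],o['tool_pos'].round(4),o['finger_gap'].round(4),o['gripper_force'])
                                                        ^^^^^^^^^^^^^^^^^^^^^
AttributeError: 'float' object has no attribute 'round'
```

step_arm(delta_pos=[[0, 0, 0], [0, 0, 0], [0, 0, 0], [0, 0, 0]], yaw=[0, 0, 0, 0], grip=-1, grip_force=20)

```text
time: 12.6
tool_pos: [0.3737, -0.245, 0.097]
eef_rot: [-1.363, 2.831, 0.0]
wrist_force: [0.2, 0.0, -1.6]
finger_gap: 0.0105
gripper_force: 59.0
```

```bash
sed -i "s/o\['finger_gap'\].round(4)/round(o['finger_gap'],4)/" h.py; python3 -c "
from h import *
pitch(n=1)"
```

```text
side lip [ 462.1 -133.5   78.5] grip [ 373.  -237.   123.3] | nosedown(grip) -1.3 yaw 49.3
top lip [ 460.6 -134.    82.2] eye [ 664.  -476.4    3.6] grip [ 373.  -242.9  130.1] | nosedown(eye) -33.0 yaw 120.7 | nosedown(grip) -0.6 yaw 51.2
13.0 [ 0.3737 -0.2451  0.097 ] 0.0104 58.95642578601837
```

step_arm(delta_pos=[[0.5, 2, 0], [0.7, 2.8, 0], [0.7, 2.8, 0], [0.7, 2.8, 0], [0.7, 2.8, 0], [0.7, 2.8, 0], [0.7, 2.8, 0], [0.7, 2.6, 0], [0.05, 1, 0], [0, 0, 0], [0, 0, 0]], yaw=[0.05, 0.083, 0.083, 0.083, 0.083, 0.083, 0.083, 0.083, 0.031, 0, 0])

```text
time: 13.92
tool_pos: [0.4281, -0.021, 0.097]
eef_rot: [2.208, -2.234, 0.0]
wrist_force: [-0.6, -0.2, -0.9]
finger_gap: 0.0105
gripper_force: 58.9
```

```bash
python3 -c "
from h import *
pitch(n=2); T=get_obs(); a=T['eef_rot']; print(np.degrees(2*np.arctan2(a[1],a[0]))-180)
camera('side'); marks('side',['ball0'],5)"
```

```text
side lip [432.4 122.7  77.5] eye [426.2 -58.7 147.3] grip [424.6 -14.2 124. ] | nosedown(eye) -0.8 yaw 88.0 | nosedown(grip) -0.8 yaw 86.7
side lip [434.8 118.2  74.4] eye [427.7 -60.1 149.9] grip [425.8 -16.6 121.9] | nosedown(eye) 1.1 yaw 87.7 | nosedown(grip) -0.1 yaw 86.2
top grip [746.  -98.2  -0.9]
top 
14.7167 [ 0.4282 -0.021   0.097 ] 0.0103 58.91485333442688
-270.6654264607206
side ball0 [(0.61, np.float64(0.4404), np.float64(0.2145), np.float64(0.0155)), (0.54, np.float64(0.4309), np.float64(0.1464), np.float64(0.0164)), (0.5, np.float64(0.42), np.float64(0.1649), np.float64(0.0156)), (0.38, np.float64(0.4274), np.float64(0.1845), np.float64(0.0161))]
```

step_arm(delta_pos=[[0.05, 0, -2], [0, 0, -2.5], [0, 0, -1.2], [0, 0, -0.6], [0, 0, -0.3], [0, 0, -0.2], [0, 0, 0], [0, 0, 0]], yaw=[0, 0, 0, 0, 0, 0, 0, 0])

```text
time: 15.48
tool_pos: [0.4291, -0.0212, 0.0296]
eef_rot: [-2.208, 2.234, -0.001]
wrist_force: [-0.7, 0.1, -0.2]
finger_gap: 0.0099
gripper_force: 58.8
```

```bash
python3 -c "
from h import *
pitch(['side'],n=3); o=get_obs(); print(o['wrist_force'],o['wrist_torque'])
"
```

```text
side lip [ 564.1 -297.8  258.2] eye [425.9 -58.3  79.9] grip [425.  -13.9  56.7] | nosedown(eye) -54.7 yaw -60.0 | nosedown(grip) -52.0 yaw -63.9
side lip [432.7 121.7   9.1] eye [427.1 -57.   79. ] grip [424.9 -14.6  55.7] | nosedown(eye) -0.5 yaw 88.2 | nosedown(grip) -0.7 yaw 86.7
side lip [431.6 120.6   7.4] eye [427.8 -59.2  81. ] grip [424.2 -16.   57.4] | nosedown(eye) 0.4 yaw 88.8 | nosedown(grip) 0.5 yaw 86.9
16.0833 [ 0.4286 -0.021   0.029 ] 0.0105 58.83647561073303
[-0.62877943  1.18545551 -1.86020129] [-0.07722605 -0.00018432 -0.03290877]
```

step_arm(delta_pos=[[0, 0, -0.15], [0, 0, -0.15], [0, 0, 0]], yaw=[0, 0, 0])

```text
time: 16.33
tool_pos: [0.4294, -0.0213, 0.0262]
eef_rot: [-2.208, 2.234, -0.002]
wrist_force: [1.9, -0.6, 5.1]
finger_gap: 0.0101
gripper_force: 59.3
```

step_arm(delta_pos=[[0, 0.7, 0], [0.02, 1.4, 0], [0.02, 1.4, 0], [0.02, 1.4, 0], [0.02, 1.4, 0], [0.02, 1.4, 0], [0, 1.0, 0], [0, 0.7, 0], [0, 0.6, 0], [0, 0.5, 0], [0, 0.2, 0], [0, 0, 0]], yaw=[0, 0, 0, 0, 0, 0, 0, 0, 0, 0, 0, 0])

```text
time: 17.33
tool_pos: [0.4301, 0.0858, 0.0264]
eef_rot: [2.209, -2.234, 0.003]
wrist_force: [0.3, -3.9, 5.3]
finger_gap: 0.0102
gripper_force: 59.5
```

```bash
python3 -c "
from h import *
pitch(['side'],n=1); o=get_obs(); print(o['wrist_force'])
marks('side',['ball0'],5)
a,b=camera('side'),camera('top')
A=cv2.resize(a[225:325,235:335],(400,400),interpolation=cv2.INTER_CUBIC);B=cv2.resize(b[200:260,130:190],(400,400),interpolation=cv2.INTER_CUBIC)
cv2.imwrite('pics/s1.png',np.hstack([A,B]))"
```

```text
side lip [437.1 231.    5.6] eye [428.   49.4  77.7] grip [427.2  94.4  51.6] | nosedown(eye) -0.2 yaw 87.1 | nosedown(grip) -1.0 yaw 85.8
17.5333 [0.4301 0.0857 0.0263] 0.0105 59.4371634721756
[ 0.11723338 -2.75558047  4.37785702]
side ball0 [(0.56, np.float64(0.4326), np.float64(0.2281), np.float64(0.0183)), (0.53, np.float64(0.4296), np.float64(0.2109), np.float64(0.0178)), (0.47, np.float64(0.5407), np.float64(-0.1161), np.float64(0.0016)), (0.46, np.float64(0.4159), np.float64(0.1958), np.float64(0.0183)), (0.44, np.float64(0.4416), np.float64(0.2144), np.float64(0.0173))]
```

View pics/s1.png

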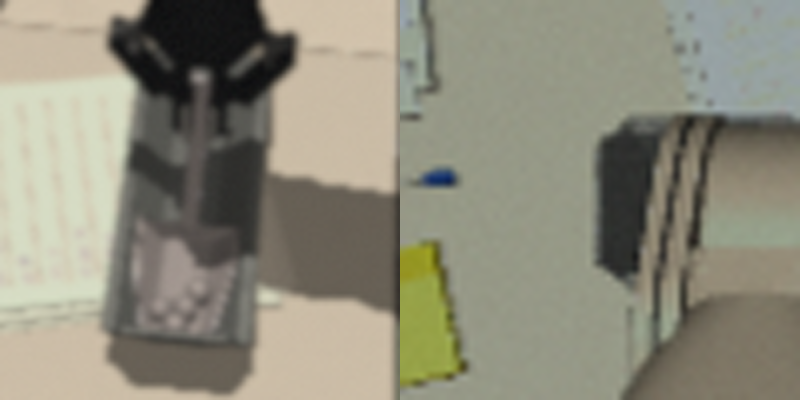

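step_arm(delta_pos=[[0, 0.2, 0], [0, 0.1, 0], [0, 0, 0]], yaw=[0, 0, 0])

```text
time: 17.93
tool_pos: [0.4303, 0.0874, 0.0266]
eef_rot: [2.206, -2.234, 0.006]
wrist_force: [0.6, -11.6, 9.7]
finger_gap: 0.0101
gripper_force: 59.9
```

step_arm(delta_pos=[[0, 0, -0.2], [0, 0, -0.2], [0, 0, -0.2], [0, 0, -0.2], [0, 0, 0]], yaw=[0, 0, 0, 0, 0])

```text
time: 18.35
tool_pos: [0.4309, 0.0869, 0.0191]
eef_rot: [2.206, -2.235, 0.008]
wrist_force: [-1.1, -14.5, 18.6]
finger_gap: 0.0103
gripper_force: 60.8
```

```bash
python3 -c "
from h import *
pitch(['side'],n=2); o=get_obs(); print(o['wrist_force'])
marks('side',['ball0'],5)"
```

```text
side lip [434.  230.9  13.2] grip [429.1  95.1  47.7] | nosedown(grip) -5.3 yaw 87.9
side lip [436.1 231.9  15.1] eye [429.3  46.5  68.1] grip [425.   93.4  46.5] | nosedown(eye) -5.9 yaw 87.9 | nosedown(grip) -6.8 yaw 85.4
18.75 [0.4309 0.087  0.0193] 0.0104 60.73119878768921
[ -2.88190982 -14.47703519  17.93561342]
side ball0 [(0.59, np.float64(0.4436), np.float64(0.1983), np.float64(0.0225)), (0.55, np.float64(0.4274), np.float64(0.0468), np.float64(0.0689)), (0.52, np.float64(0.4264), np.float64(0.1936), np.float64(0.021)), (0.47, np.float64(0.4187), np.float64(0.1806), np.float64(0.0237)), (0.37, np.float64(0.4316), np.float64(0.2139), np.float64(0.0256))]
```

step_arm(delta_pos=[[0, -0.1, -0.2], [0, -0.1, -0.2], [0, 0, -0.2], [0, 0, 0]], yaw=[0, 0, 0, 0])

```text
time: 19.13
tool_pos: [0.4308, 0.0853, 0.0129]
eef_rot: [2.207, -2.235, 0.007]
wrist_force: [-1.0, -11.4, 15.0]
finger_gap: 0.0103
gripper_force: 60.6
```

```bash
python3 -c "
from h import *
pitch(['side'],n=2); o=get_obs(); print(o['wrist_force'])
marks('side',['ball0'],5)"
```

```text
side lip [436.1 232.5  23.1] eye [426.9  44.2  60.2] grip [425.4  93.7  43.2] | nosedown(eye) -10.7 yaw 87.2 | nosedown(grip) -11.3 yaw 85.6
side lip [436.4 232.3  21.5] eye [426.3  41.7  59.2] grip [427.1  90.3  42.7] | nosedown(eye) -10.7 yaw 87.0 | nosedown(grip) -11.1 yaw 86.2
19.5333 [0.4308 0.0854 0.013 ] 0.01 60.59799313545227
[ -0.37182612 -10.78694397  13.77359211]
side ball0 [(0.45, np.float64(0.4332), np.float64(0.1912), np.float64(0.0217)), (0.43, np.float64(0.4427), np.float64(0.1738), np.float64(0.022)), (0.35, np.float64(0.4251), np.float64(0.1704), np.float64(0.0239))]
```

step_arm(delta_pos=[[0, -0.2, 0.3], [0, -0.1, 0.7], [0, 0, 1.2], [0, 0, 1.7], [0, 0, 2.0], [0, 0, 2.0], [0, 0, 2.0], [0, 0, 1.8], [0, 0, 1.3], [0, 0, 0.7], [0, 0, 0]], yaw=[0, 0, 0, 0, 0, 0, 0, 0, 0, 0, 0])

```text
time: 20.5
tool_pos: [0.43, 0.084, 0.1501]
eef_rot: [-2.208, 2.233, -0.002]
wrist_force: [-0.0, -0.1, -1.5]
finger_gap: 0.01
gripper_force: 59.1
```

```bash
python3 -c "
from h import *
pitch(['side'],n=1); o=get_obs(); print(o['wrist_force'])
marks('side',['ball0'],5)
cv2.imwrite('pics/s2.png',cv2.resize(camera('side')[170:320,230:380],(600,600),interpolation=cv2.INTER_CUBIC))"
```

```text
side lip [434.1 232.2 151.3] eye [426.3  41.1 201.6] grip [424.9  90.6 181.1] | nosedown(eye) -7.1 yaw 87.7 | nosedown(grip) -7.7 yaw 86.3
20.7 [0.429  0.0839 0.148 ] 0.0103 59.09810543060303
[ 0.75403358  0.23692882 -1.66722321]
side ball0 [(0.42, np.float64(0.4412), np.float64(0.1718), np.float64(0.1529)), (0.42, np.float64(0.4241), np.float64(0.1644), np.float64(0.154)), (0.41, np.float64(0.4363), np.float64(0.188), np.float64(0.1566)), (0.37, np.float64(0.4168), np.float64(0.1574), np.float64(0.1565))]
```

View pics/s2.png

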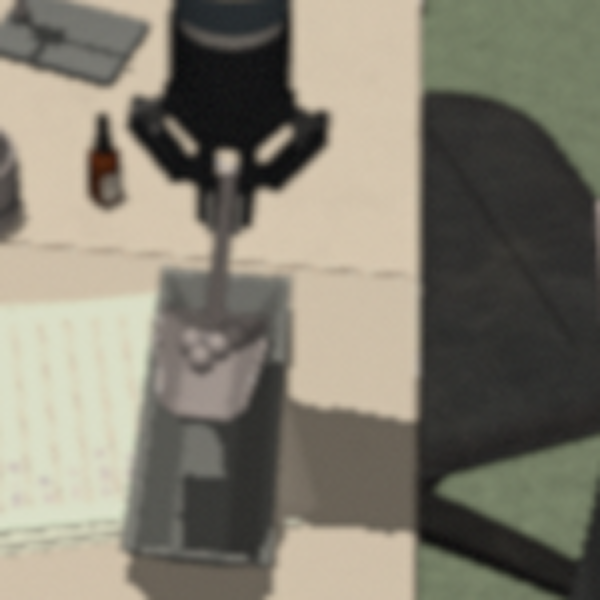

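step_arm(delta_pos=[[0.2, -0.1, 0], [0.4, -0.3, 0], [0.45, -0.3, 0], [0.45, -0.3, 0], [0.45, -0.3, 0], [0.45, -0.3, 0], [0.45, -0.3, 0], [0.45, -0.3, 0], [0.45, -0.3, 0], [0.45, -0.3, 0], [0.45, -0.3, 0], [0.45, -0.3, 0]], yaw=[-0.03, -0.06, -0.085, -0.09, -0.09, -0.09, -0.09, -0.09, -0.09, -0.09, -0.09, -0.09])

```text
time: 21.8
tool_pos: [0.4806, 0.0498, 0.1483]
eef_rot: [0.882, -3.014, -0.001]
wrist_force: [0.2, -0.7, -2.2]
finger_gap: 0.01
gripper_force: 59.1
```

step_arm(delta_pos=[[0.45, -0.3, 0], [0.45, -0.3, 0], [0.45, -0.3, 0], [0.45, -0.3, 0], [0.45, -0.3, 0], [0.45, -0.3, 0], [0.45, -0.3, 0], [0.45, -0.3, 0], [0.45, -0.3, 0], [0.45, -0.3, 0], [0.45, -0.3, 0], [0.45, -0.3, 0]], yaw=[-0.09, -0.09, -0.09, -0.09, -0.09, -0.09, -0.09, -0.09, -0.09, -0.09, -0.09, -0.09])

```text
time: 22.8
tool_pos: [0.5345, 0.0139, 0.1482]
eef_rot: [-0.792, -3.038, -0.0]
wrist_force: [-0.9, -0.3, -0.8]
finger_gap: 0.0102
gripper_force: 59.1
```

step_arm(delta_pos=[[0.3, -0.2, 0], [0.2, -0.1, 0], [0.1, 0, 0], [0, 0, 0], [0, 0, 0]], yaw=[-0.09, -0.075, -0.03, -0.01, 0])

```text
time: 23.22
tool_pos: [0.5404, 0.011, 0.1484]
eef_rot: [-1.092, -2.944, 0.0]
wrist_force: [0.2, -0.3, -1.5]
finger_gap: 0.0102
gripper_force: 59.1
```

```bash
python3 -c "
from h import *
pitch(n=2); o=get_obs(); a=o['eef_rot']; print(np.degrees(2*np.arctan2(a[1],a[0]))%360-180)
marks('top',['ball0','jar_mouth'],5); marks('side',['ball0','jar_mouth'],5)"
```

```text
side lip [651.2 -80.5 150.1] eye [506.5  37.8 194.6] grip [541.8   3.9 176. ] | nosedown(eye) -8.4 yaw -39.3 | nosedown(grip) -8.9 yaw -37.6
side lip [654.2 -81.6 149.5] eye [507.4  36.2 197.4] grip [543.1   5.4 177.2] | nosedown(eye) -7.6 yaw -38.7 | nosedown(grip) -8.4 yaw -38.1
top lip [647.9 -83.6 154.1] eye [543.7   2.9 181.5] | nosedown(eye) -10.4 yaw -39.7
top lip [649.5 -84.1 153.8] grip [542.7   2.9 180. ] | nosedown(grip) -8.7 yaw -39.1
24.0167 [0.5407 0.011  0.149 ] 0.0102 59.09147500991821
-40.724480425302716
top ball0 []
top jar_mouth [(0.53, np.float64(0.637), np.float64(-0.0846), np.float64(0.0634))]
side ball0 []
side jar_mouth [(0.83, np.float64(0.6474), np.float64(-0.086), np.float64(0.0599))]
```

step_arm(delta_pos=[[0, -0.3, -0.4], [0, -0.5, -0.8], [0, -0.3, -1.0], [0, 0, -0.9], [0, 0, -0.6], [0, 0, -0.3], [0, 0, 0], [0, 0, 0]], yaw=[0, 0, 0, 0, 0, 0, 0, 0])

```text
time: 24.88
tool_pos: [0.5407, 0.0, 0.1089]
eef_rot: [-1.093, -2.945, 0.0]
wrist_force: [0.2, 0.4, -1.2]
finger_gap: 0.0103
gripper_force: 59.1
```

step_arm(delta_pos=[[0, 0, 0], [0, 0, 0]], yaw=[0, 0], grip=-0.95, grip_force=20)

```text
time: 25.05
tool_pos: [0.541, 0.0, 0.1094]
eef_rot: [1.093, 2.945, 0.0]
wrist_force: [-0.3, 0.0, -1.2]
finger_gap: 0.0103
gripper_force: 59.1
```

```bash
python3 -c "
from h import *
pitch(n=1)"
```

```text
side lip [642.7 -82.4  58.2] eye [507.4  24.9 160.3] grip [541.9  -4.7 137.7] | nosedown(eye) 8.7 yaw -38.4 | nosedown(grip) 12.5 yaw -37.7
top lip [647.3 -96.  115.4]
25.45 [ 5.407e-01 -1.000e-04  1.090e-01] 0.0106 59.0980339050293
```

```bash
python3 -c "
from h import *
pitch(['side'],n=3); marks('side',['ball0'],5); print(get_obs()['wrist_force'])"
```

```text
side lip [652.8 -94.2 112.8] eye [508.5  27.4 158.7] grip [542.7  -9.6 137.3] | nosedown(eye) -8.2 yaw -40.1 | nosedown(grip) -9.5 yaw -37.5
side lip [643.2 -91.1  -3.2] eye [507.7  25.2 157.8] grip [542.4  -6.7 139.1] | nosedown(eye) 20.2 yaw -40.7 | nosedown(grip) 27.7 yaw -39.9
side lip [654.1 -93.4 108.8] eye [506.4  25.5 156.3] grip [541.8  -5.3 141.1] | nosedown(eye) -7.8 yaw -38.8 | nosedown(grip) -6.8 yaw -38.1
26.05 [ 0.5407 -0.      0.109 ] 0.0105 59.100483655929565
side ball0 []
[-0.05679211 -0.79950716 -2.53775277]
```

step_arm(delta_pos=[[0, 0, 0], [0, 0, 0]], yaw=[0, 0], grip=-0.8, grip_force=20)

```text
time: 26.27
tool_pos: [0.5407, -0.0, 0.109]
eef_rot: [1.093, 2.945, 0.0]
wrist_force: [-0.5, -0.1, -1.2]
finger_gap: 0.0103
gripper_force: 59.1
```

step_arm(delta_pos=[[0, 0, 0], [0, 0, 0]], yaw=[0, 0], grip=-0.77, grip_force=20)

```text
time: 26.43
tool_pos: [0.5407, -0.0, 0.109]
eef_rot: [1.093, 2.945, 0.0]
wrist_force: [-0.4, -0.5, -2.5]
finger_gap: 0.0104
gripper_force: 59.1
```

step_arm(delta_pos=[[0, 0, 0]], yaw=[0], grip=-0.755, grip_force=20)

```text
time: 26.52
tool_pos: [0.5407, -0.0001, 0.109]
eef_rot: [1.093, 2.945, -0.0]
wrist_force: [0.8, -0.3, -1.4]
finger_gap: 0.0107
gripper_force: 45.9
```

step_arm(delta_pos=[[0, 0, 0]], yaw=[0], grip=-0.75, grip_force=20)

```text
time: 26.6
tool_pos: [0.5407, -0.0, 0.109]
eef_rot: [1.093, 2.945, -0.0]
wrist_force: [-0.8, 0.1, -2.2]
finger_gap: 0.0109
gripper_force: 39.6
```

step_arm(delta_pos=[[0, 0, 0]], yaw=[0], grip=-0.74, grip_force=20)

```text
time: 26.68
tool_pos: [0.5407, -0.0, 0.109]
eef_rot: [1.093, 2.945, 0.0]
wrist_force: [1.2, -0.5, -2.2]
finger_gap: 0.0112
gripper_force: 26.9
```

step_arm(delta_pos=[[0, 0, 0]], yaw=[0], grip=-0.731, grip_force=20)

```text
time: 26.77
tool_pos: [0.5407, -0.0, 0.109]
eef_rot: [1.093, 2.945, -0.0]
wrist_force: [0.4, 0.0, -1.3]
finger_gap: 0.0116
gripper_force: 15.4
```

```bash
python3 -c "
from h import *
pitch(['side'],n=2)"
```

```text
side lip [652.  -92.4 108.5] eye [506.1  27.1 157.6] grip [426.7 229.5   7.5] | nosedown(eye) -7.2 yaw -39.3 | nosedown(grip) -33.9 yaw -55.0
side lip [653.2 -93.  109.6] eye [506.1  28.1 158.7] grip [543.8  -5.8 137.9] | nosedown(eye) -7.4 yaw -39.5 | nosedown(grip) -8.1 yaw -38.6
27.1667 [ 0.5407 -0.      0.109 ] 0.0115 15.348329544067383
```

step_arm(delta_pos=[[0, 0, 0]], yaw=[0], grip=-0.727)

```text
time: 27.25
tool_pos: [0.5407, -0.0, 0.109]
eef_rot: [1.093, 2.945, 0.0]
wrist_force: [-0.3, 0.1, -0.4]
finger_gap: 0.0115
gripper_force: 10.2
```

```bash
python3 -c "
from h import *
pitch(['side'],n=2)"
```

```text
side lip [650.8 -91.6 106.3] eye [ 541.7 -115.3    1.5] grip [540.5  -4.  137.3] | nosedown(eye) -65.0 yaw 12.2 | nosedown(grip) -7.1 yaw -38.4
side lip [428.9 122.3   1.3] eye [510.3  24.1 168.5] grip [539.2  -4.  135.8] | nosedown(eye) 30.8 yaw 129.7 | nosedown(grip) 19.2 yaw 131.1
27.65 [ 0.5406 -0.      0.109 ] 0.0119 10.524588972330093
```

```bash
python3 -c "
from h import *
pitch(['side'],n=3)"
```

```text
side lip [642.3 -83.4  70. ] eye [510.   23.8 168.1] grip [541.8  -4.9 136.5] | nosedown(eye) 8.1 yaw -39.1 | nosedown(grip) 8.0 yaw -38.0
side lip [510.   23.  168.8] eye [511.5  24.4 168.4] grip [541.2  -3.2 136.8] | nosedown(eye) -33.9 yaw -136.0 | nosedown(grip) -57.7 yaw 140.0
side lip [636.  -82.6  67.9] eye [512.8  21.8 169.4] | nosedown(eye) 10.3 yaw -40.3
28.25 [ 5.408e-01 -1.000e-04  1.091e-01] 0.0118 10.635366439819336
```

```bash
python3 -c "
from h import *
pitch(['side'],n=2); marks('side',['ball0','jar_mouth'],5); camera('top'); marks('top',['ball0'],5); print(get_obs()['wrist_force'])"
```

```text
side lip [637.5 -81.4  68.9] eye [513.5  22.1 168.7] grip [540.4  -4.1 139.1] | nosedown(eye) 9.9 yaw -39.8 | nosedown(grip) 10.0 yaw -38.5
side lip [638.1 -84.1  66.5] eye [511.   21.6 167.3] grip [540.6  -3.5 136.7] | nosedown(eye) 9.5 yaw -39.7 | nosedown(grip) 9.5 yaw -39.6
28.65 [ 5.407e-01 -1.000e-04  1.090e-01] 0.0118 10.634666383266449
side ball0 []
side jar_mouth [(0.6, np.float64(0.6435), np.float64(-0.0841), np.float64(0.0597))]
top ball0 []
[ 0.71072753  0.4374895  -1.81843469]
```

```bash
python3 -c "
from h import *
a,b=camera('side'),camera('top')
A=cv2.resize(a[180:260,180:260],(400,400),interpolation=cv2.INTER_CUBIC);B=cv2.resize(b[140:200,225:285],(400,400),interpolation=cv2.INTER_CUBIC)
cv2.imwrite('pics/p1.png',np.hstack([A,B]))"
```

```text
(no output)
```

View pics/p1.png

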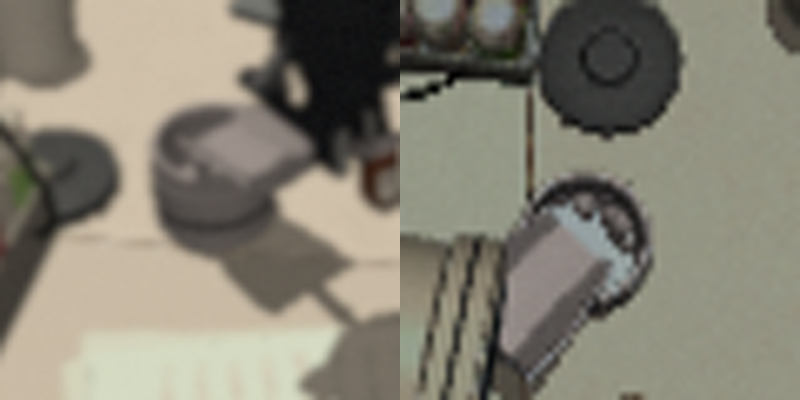

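step_arm(delta_pos=[[0, 0, 0], [0, 0, 0.4], [0, 0, 1], [0, 0, 1.5], [0, 0, 1.5], [0, 0, 0.7]], yaw=[0, 0, 0, 0, 0, 0], grip=-0.75, grip_force=60)

```text
time: 29.45
tool_pos: [0.5414, -0.0001, 0.1626]
eef_rot: [1.092, 2.943, 0.001]
wrist_force: [-0.1, -0.2, -0.8]
finger_gap: 0.0114
gripper_force: 26.9
```

step_arm(delta_pos=[[-0.6, -0.4, 0], [-1.1, -0.8, 0], [-1.2, -0.8, 0], [-1.2, -0.8, 0], [-1.2, -0.8, 0], [-1.2, -0.8, 0], [-1.2, -0.8, 0], [-1.2, -0.8, 0], [-1.2, -0.8, 0], [-0.8, -0.8, 0], [-0.2, -0.4, 0], [0, 0, 0]], yaw=[-0.05, -0.085, -0.085, -0.085, -0.085, -0.085, -0.085, -0.085, -0.085, -0.085, -0.045, 0])

```text
time: 30.45
tool_pos: [0.4293, -0.0807, 0.1605]
eef_rot: [2.224, 2.217, 0.0]
wrist_force: [0.0, -0.5, -1.3]
finger_gap: 0.0113
gripper_force: 26.9
```

```bash
python3 -c "
from h import *
pitch(n=1); o=get_obs(); a=o['eef_rot']; print(np.degrees(2*np.arctan2(a[1],a[0]))%360-180)
marks('top',['ball0','jar_mouth'],5);marks('side',['ball0','jar'],5)"
```

```text
side lip [ 429.1 -207.6  120.2] eye [429.7 -46.5 218.3] grip [427.5 -88.8 188.6] | nosedown(eye) 9.5 yaw -90.2 | nosedown(grip) 10.4 yaw -89.2
top lip [ 427.3 -207.7  125.8] grip [ 601.8 -311.7  244.8] | nosedown(grip) 10.8 yaw 149.2
30.85 [ 0.4298 -0.0798  0.1599] 0.0118 26.87552511692047
-89.94098712101646
top ball0 []
top jar_mouth [(0.55, np.float64(0.6374), np.float64(-0.0867), np.float64(0.0635))]
side ball0 [(0.73, np.float64(0.7484), np.float64(-0.1022), np.float64(-0.0009))]
side jar [(0.67, np.float64(0.6385), np.float64(-0.0902), np.float64(-0.003))]
```

step_arm(delta_pos=[[0, 0, -2], [0, 0, -3.5], [0, 0, -3], [0, 0, -2], [0, 0, -1.2], [0, 0, -0.7], [0, 0, -0.6], [0, 0, -0.6], [0, 0, -0.4], [0, 0, -0.2], [0, 0, 0]], yaw=[0, 0, 0, 0, 0, 0, 0, 0, 0, 0, 0])

```text
time: 31.97
tool_pos: [0.4299, -0.0802, 0.0181]
eef_rot: [2.221, 2.221, 0.0]
wrist_force: [1.0, 1.1, 2.9]
finger_gap: 0.0115
gripper_force: 26.6
```

```bash
python3 -c "
from h import *
pitch(['side'],n=2); print(get_obs()['wrist_force'])
c=camera('top');marks('top',['ball0','jar_mouth'],5)
cv2.imwrite('pics/p2.png',np.hstack([cv2.resize(c[150:200,230:280],(400,400),interpolation=cv2.INTER_CUBIC),cv2.resize(camera('side')[160:260,180:280],(400,400),interpolation=cv2.INTER_CUBIC)]))"
```

```text
side lip [ 432.2 -214.7   -1.9] grip [429.6 -87.3  45.5] | nosedown(grip) 0.9 yaw -88.8
side lip [ 434.4 -216.6   -1.4] eye [427.4 -40.1  71.9] grip [430.8 -84.8  44.1] | nosedown(eye) 0.7 yaw -87.7 | nosedown(grip) -0.5 yaw -88.4
32.3667 [ 0.4298 -0.0802  0.0182] 0.0114 26.56371921300888
[0.45332564 0.84708043 1.59843063]
top ball0 [(0.38, np.float64(0.534), np.float64(-0.1177), np.float64(-0.0005)), (0.25, np.float64(0.6628), np.float64(-0.4769), np.float64(0.0005))]
top jar_mouth [(0.55, np.float64(0.6376), np.float64(-0.0861), np.float64(0.0612))]
```

View pics/p2.png

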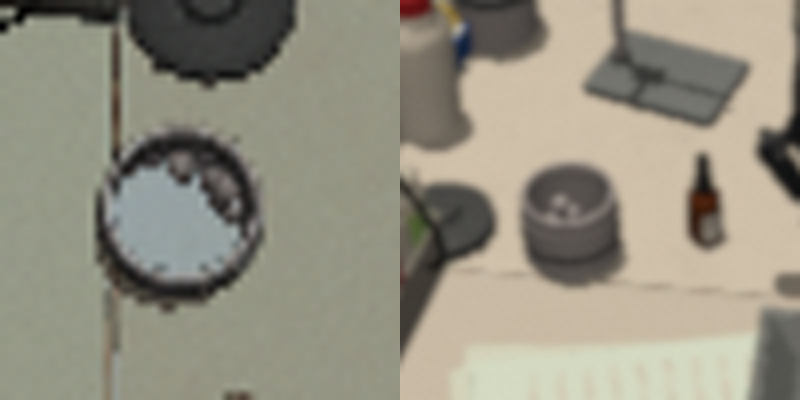

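step_arm(delta_pos=[[0, 0, 0], [0, 0, 0], [0, 0, 0], [0, -1, -0.45], [0, -1, -0.5], [0, -1, -0.45], [0, 0, 0], [0, 0, 0]], yaw=[0, 0, 0, 0, 0, 0, 0, 0], grip=-0.3)

```text
time: 33.23
tool_pos: [0.4293, -0.1108, 0.0034]
eef_rot: [-2.223, -2.218, 0.001]
wrist_force: [0.1, -0.6, 0.6]
finger_gap: 0.0301
gripper_force: 0.0
```

step_arm(delta_pos=[[0, 0, 0], [0, 0, 0], [0, 0, 0], [0, 0, 0]], yaw=[0, 0, 0, 0], grip=-0.75, grip_force=60)

```text
time: 33.57
tool_pos: [0.4297, -0.1098, 0.0041]
eef_rot: [2.221, 2.222, 0.0]
wrist_force: [-0.9, -0.0, -0.3]
finger_gap: 0.0113
gripper_force: 24.4
```

step_arm(delta_pos=[[0, 0, 1], [0, 0, 2], [0, 0, 3], [0, 0, 3], [0, 0, 3], [0, -0.5, 3], [0, -1, 2], [0, -1, 1], [0.2, -1, 1], [0.2, -0.7, 0.5], [0.2, -0.6, 0.1], [0.2, -0.6, 0]], yaw=[0, 0, 0, -0.05, -0.088, -0.088, -0.088, -0.088, -0.088, -0.088, -0.088, -0.088])

```text
time: 34.57
tool_pos: [0.4379, -0.1642, 0.2005]
eef_rot: [2.885, 1.241, 0.001]
wrist_force: [-0.1, 0.2, -0.9]
finger_gap: 0.0112
gripper_force: 24.5
```

step_arm(delta_pos=[[0.2, -0.6, 0], [0.2, -0.6, 0], [0.2, -0.6, 0], [0.2, -0.6, 0], [0.2, -0.6, 0], [0.2, -0.6, 0], [0, -0.6, 0], [0, -0.6, 0], [0, -0.6, 0], [0, -0.5, 0], [0, 0, 0], [0, 0, 0]], yaw=[-0.088, -0.088, -0.088, -0.088, -0.088, -0.088, -0.088, -0.088, -0.088, -0.088, -0.088, -0.033])

```text
time: 35.57
tool_pos: [0.4496, -0.223, 0.1999]
eef_rot: [-3.127, 0.297, 0.0]
wrist_force: [0.0, -0.5, 0.2]
finger_gap: 0.0113
gripper_force: 24.5
```

```bash
python3 -c "
from h import *
pitch(n=1); o=get_obs(); a=o['eef_rot']; print(np.degrees(2*np.arctan2(a[1],a[0]))%360-180, o['qpos'])"
```

```text
side lip [ 344.3 -201.7  196.7] eye [ 515.7 -238.   267.9] grip [ 471.6 -227.   238.9] | nosedown(eye) 0.3 yaw 168.0 | nosedown(grip) -1.5 yaw 168.7
top eye [ 515.9 -233.2  267.6]
35.9667 [ 0.4497 -0.2229  0.2   ] 0.0113 24.479922652244568
169.49921266368983 [-6.27591840e-01  1.79131624e-01 -1.03953764e-01  1.28764759e+00
  2.75783327e-05  2.69727413e+00]
```

step_arm(delta_pos=[[0, 0, 0]], yaw=[-0.089], grip=-0.742)

```text
time: 36.05
tool_pos: [0.4497, -0.223, 0.2]
eef_rot: [3.113, -0.425, 0.0]
wrist_force: [-1.0, 0.4, -0.6]
finger_gap: 0.0112
gripper_force: 24.5
```

step_arm(delta_pos=[[0, 0, 0]], yaw=[0], grip=-0.736)

```text
time: 36.13
tool_pos: [0.4496, -0.223, 0.2]
eef_rot: [-3.112, 0.433, 0.0]
wrist_force: [0.2, -0.5, -1.2]
finger_gap: 0.0113
gripper_force: 19.6
```

step_arm(delta_pos=[[0, 0, 0]], yaw=[0], grip=-0.728)

```text
time: 36.22
tool_pos: [0.4497, -0.223, 0.2]
eef_rot: [-3.113, 0.424, -0.0]
wrist_force: [-0.1, 0.5, -1.1]
finger_gap: 0.0115
gripper_force: 10.4
```

step_arm(delta_pos=[[0, 0, 0], [0, 0, 0]], yaw=[0, 0], grip=-0.7235)

```text
time: 36.38
tool_pos: [0.4496, -0.2231, 0.2]
eef_rot: [-3.113, 0.425, 0.0]
wrist_force: [-0.3, -0.4, -0.7]
finger_gap: 0.0116
gripper_force: 5.2
```

```bash
python3 -c "
from h import *
pitch(['side'],n=3)"
```

```text
side lip [ 349.6 -193.2  192.2] eye [ 513.3 -240.   267. ] grip [ 465.7 -227.   241.2] | nosedown(eye) 1.9 yaw 164.0 | nosedown(grip) 2.5 yaw 163.8
side eye [ 5.394e+02 -1.170e+02 -3.000e-01] grip [ 472.  -229.3  238.7]
side lip [ 349.9 -192.5  193.1] eye [ 514.5 -243.   266.8] grip [ 472.4 -229.4  240.9] | nosedown(eye) 1.3 yaw 163.0 | nosedown(grip) 0.9 yaw 163.2
36.9833 [ 0.4497 -0.2231  0.2   ] 0.012 5.170289799571037
```

Still level at 5 N; loosen a little more.

step_arm(delta_pos=[[0, 0, 0]], yaw=[0], grip=-0.722)

```text
time: 37.07
tool_pos: [0.4497, -0.2231, 0.2]
eef_rot: [3.112, -0.428, 0.0]
wrist_force: [0.2, 0.3, -0.8]
finger_gap: 0.0121
gripper_force: 3.4
```

```bash
python3 -c "
from h import *
pitch(['side'],n=3)"
```

```text
side lip [ 348.7 -193.1  193.5] eye [ 514.6 -241.3  263.3] grip [ 468.7 -230.7  241.5] | nosedown(eye) 0.2 yaw 163.8 | nosedown(grip) 1.4 yaw 162.6
side lip [ 352.5 -194.2  180.9] eye [ 511.  -239.2  275.5] grip [ 469.5 -228.7  244.6] | nosedown(eye) 8.0 yaw 164.2 | nosedown(grip) 8.1 yaw 163.6
side lip [ 362.6 -195.6  162.3] eye [ 501.6 -237.6  282.4] grip [ 464.9 -228.1  244.5] | nosedown(eye) 17.8 yaw 163.2 | nosedown(grip) 17.9 yaw 162.4
37.6667 [ 0.4497 -0.2231  0.2   ] 0.0119 3.5289541259407997
```

step_arm(delta_pos=[[0, 0, 0], [0, 0, 0]], yaw=[0, 0], grip=-0.74)

```text
time: 37.83
tool_pos: [0.4496, -0.223, 0.2]
eef_rot: [-3.112, 0.428, 0.0]
wrist_force: [0.2, -0.4, -0.7]
finger_gap: 0.0115
gripper_force: 16.9
```

```bash
python3 -c "
from h import *
pitch(['side'],n=3);pitch(['top'],n=1); marks('top',['hook_tip'])"
```

```text
side lip [ 361.2 -194.9  160.2] eye [ 501.7 -242.4  287.7] grip [ 466.5 -228.   248.1] | nosedown(eye) 18.9 yaw 161.3 | nosedown(grip) 19.0 yaw 162.6
side lip [ 360.8 -197.5  163. ] eye [ 499.3 -239.1  286.6] grip [ 464.2 -227.5  247.2] | nosedown(eye) 18.7 yaw 163.3 | nosedown(grip) 18.5 yaw 163.8
side lip [ 360.8 -196.6  161.1] eye [ 500. -240.  284.] grip [ 465.6 -231.   246.7] | nosedown(eye) 18.3 yaw 162.7 | nosedown(grip) 18.3 yaw 161.8
38.4333 [ 0.4497 -0.223   0.2   ] 0.0114 16.890445947647095
top grip [ 463.6 -230.3  250.2]
38.6333 [ 0.4497 -0.223   0.2   ] 0.0113 16.890040040016174
top hook_tip [(0.74, np.float64(0.5672), np.float64(-0.2977), np.float64(0.2663))]
```

step_arm(delta_pos=[[0.5, -0.6, 0], [1, -1.1, 0], [1.2, -1.3, -0.3], [1.2, -1.3, -0.5], [0.8, -0.9, -0.3], [0.4, -0.4, 0], [0, 0, 0], [0, 0, 0]], yaw=[0, 0, 0, 0, 0, 0, 0, 0])

```text
time: 39.35
tool_pos: [0.5005, -0.2789, 0.1888]
eef_rot: [-3.112, 0.428, 0.001]
wrist_force: [-1.2, 0.2, -0.5]
finger_gap: 0.0116
gripper_force: 16.9
```

Run:
```python
from h import *
for c in('side','top','side','top'):
    im=camera(c); marks(c,['scoop_eye','hook_tip','scoop_lip'],1)
    u=px(c,[.568,-.2995,.265])[0].astype(int); x,y=u-22
    I=cv2.resize(im[y:y+44,x:x+44],(396,396),interpolation=cv2.INTER_CUBIC)
    if c=='side': A=I
cv2.imwrite('pics/h1.png',np.hstack([A,I])); print(get_obs()['tool_pos'],get_obs()['time'])
```

```text
side scoop_eye [(0.67, np.float64(0.5524), np.float64(-0.2964), np.float64(0.2709))]
side hook_tip [(0.84, np.float64(0.5675), np.float64(-0.2979), np.float64(0.2639))]
side scoop_lip [(0.88, np.float64(0.4145), np.float64(-0.2528), np.float64(0.1515))]
top scoop_eye [(0.44, np.float64(0.5535), np.float64(-0.2919), np.float64(0.2727))]
top hook_tip [(0.72, np.float64(0.5683), np.float64(-0.2978), np.float64(0.2657))]
top scoop_lip []
side scoop_eye [(0.86, np.float64(0.5518), np.float64(-0.2965), np.float64(0.2748))]
side hook_tip [(0.94, np.float64(0.5652), np.float64(-0.2986), np.float64(0.2577))]
side scoop_lip [(0.56, np.float64(0.4141), np.float64(-0.2517), np.float64(0.1501))]
top scoop_eye [(0.7, np.float64(0.6614), np.float64(-0.4745), np.float64(-0.0001))]
top hook_tip [(0.86, np.float64(0.5697), np.float64(-0.2979), np.float64(0.2652))]
top scoop_lip [(0.34, np.float64(0.6004), np.float64(-0.3112), np.float64(0.2439))]
[ 0.50066776 -0.27902417  0.18896362] 40.15
```

View pics/h1.png

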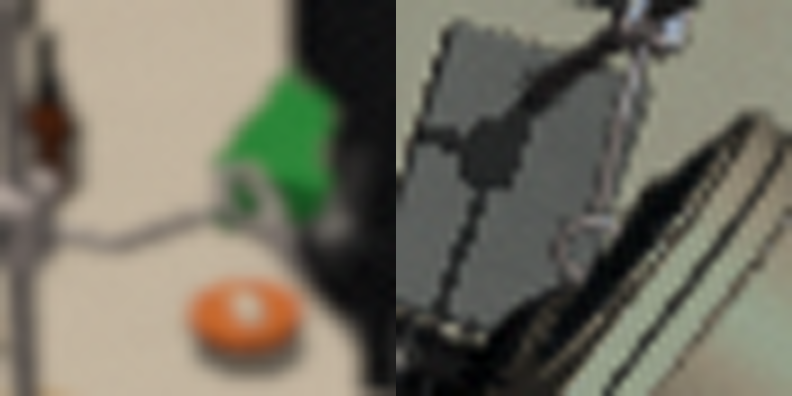

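Run:
```python
from h import *
o=np.array([.6399,-.3198]);u=np.array([-.9632,.2690])
P=lambda r,z:np.r_[o+r*u,z]
for c in('side','top'):
    b=px(c,[.568,-.2995,.265])[0].astype(int)-22
    f=lambda X:((px(c,X)[0]-b+.5)*9).round().tolist()
    print(c,'clamp',f(P(.013,.245)),'seat',f(P(.04,.245)),'tip',f(P(.0746,.265)),'ext20',f(P(.0919,.275)),'eye',f([.5525,-.2957,.273]),'mmpx',1e3/np.linalg.norm(px(c,[.569,-.2995,.265])-px(c,[.568,-.2995,.265]))/1e3)
    im=cv2.imread('pics/h1.png')[:, :396] if c=='side' else cv2.imread('pics/h1.png')[:,396:]
    # bright wire centre per row/col
    if c=='top':
        for y in range(90,290,12):
            r=im[y-2:y+3,140:260].mean((0,2)); print(y,(r[20:]).astype(int)[::5].tolist())
```

```text
side clamp [53.0, 227.0] seat [122.0, 242.0] tip [210.0, 211.0] ext20 [255.0, 195.0] eye [252.0, 199.0] mmpx 3.175354199988183
top clamp [243.0, 48.0] seat [223.0, 120.0] tip [207.0, 208.0] ext20 [199.0, 253.0] eye [199.0, 250.0] mmpx 3.1833814116490027
90 [35, 42, 57, 72, 84, 91, 91, 90, 91, 89, 87, 83, 83, 94, 107, 114, 107, 90, 91, 108]
102 [61, 70, 82, 89, 91, 90, 90, 90, 91, 90, 86, 73, 72, 109, 131, 99, 77, 84, 105, 128]
114 [90, 89, 89, 90, 88, 87, 89, 91, 90, 88, 87, 87, 92, 111, 118, 98, 79, 75, 101, 138]
126 [87, 89, 89, 88, 87, 87, 88, 88, 87, 81, 73, 82, 94, 91, 85, 81, 92, 113, 133, 141]
138 [87, 86, 88, 89, 88, 87, 87, 88, 90, 79, 66, 81, 100, 90, 76, 71, 92, 130, 148, 139]
150 [86, 87, 86, 85, 85, 86, 87, 87, 87, 81, 76, 90, 103, 81, 71, 99, 128, 136, 141, 140]
162 [89, 89, 88, 88, 87, 87, 86, 84, 80, 84, 92, 95, 93, 81, 87, 121, 145, 142, 142, 144]
174 [91, 89, 88, 88, 88, 87, 87, 80, 66, 76, 98, 92, 80, 92, 115, 134, 145, 142, 133, 123]
186 [90, 89, 87, 86, 87, 88, 88, 80, 67, 78, 102, 94, 83, 114, 144, 148, 133, 111, 76, 49]
198 [89, 89, 88, 88, 88, 86, 81, 80, 85, 94, 101, 102, 106, 130, 144, 135, 94, 45, 13, 14]
210 [89, 89, 89, 88, 89, 83, 67, 64, 79, 84, 81, 93, 106, 108, 92, 65, 36, 22, 11, 7]
222 [79, 69, 74, 86, 91, 99, 110, 119, 120, 122, 124, 128, 118, 84, 43, 24, 11, 9, 9, 12]
234 [81, 77, 76, 80, 84, 85, 79, 75, 77, 88, 100, 102, 86, 48, 15, 10, 8, 6, 8, 16]
246 [68, 86, 88, 82, 84, 87, 89, 84, 74, 74, 79, 53, 21, 11, 11, 10, 10, 9, 19, 36]
258 [72, 85, 87, 84, 88, 90, 92, 73, 42, 23, 22, 14, 7, 7, 11, 11, 26, 50, 90, 118]
270 [78, 67, 82, 103, 109, 96, 73, 40, 17, 5, 9, 6, 5, 7, 25, 57, 86, 94, 86, 71]
282 [75, 53, 48, 57, 68, 63, 35, 12, 10, 9, 11, 14, 23, 45, 64, 66, 70, 76, 101, 130]
```

step_arm(delta_pos=[[0, 0, 0]], yaw=[0], grip=-0.723)

```text
time: 40.23
tool_pos: [0.5007, -0.2791, 0.1889]
eef_rot: [-3.112, 0.428, 0.0]
wrist_force: [-0.6, 0.5, -0.7]
finger_gap: 0.0118
gripper_force: 4.7
```

step_arm(delta_pos=[[0, 0, 0], [0, 0, 0], [0, 0, 0]], yaw=[0, 0, 0], grip=-0.7215)

```text
time: 40.48
tool_pos: [0.5006, -0.2791, 0.189]
eef_rot: [-3.112, 0.428, 0.0]
wrist_force: [-0.3, -0.2, -0.8]
finger_gap: 0.0118
gripper_force: 2.9
```

```bash
python3 -c "
from h import *
pitch(['side'],n=2)"
```

```text
side lip [ 416.3 -250.9  147.9] eye [ 552.8 -293.2  272. ] grip [ 518.4 -284.6  235.6] | nosedown(eye) 19.1 yaw 162.8 | nosedown(grip) 19.7 yaw 161.7
side lip [ 413.1 -254.6  155.2] eye [ 551.9 -294.5  270.4] grip [ 515.5 -283.6  233.7] | nosedown(eye) 16.7 yaw 163.9 | nosedown(grip) 16.9 yaw 164.2
40.8833 [ 0.5007 -0.2791  0.189 ] 0.0121 2.926781438291073
```

step_arm(delta_pos=[[0, 0, 0], [0, 0, 0]], yaw=[0, 0], grip=-0.7208)

```text
time: 41.05
tool_pos: [0.5006, -0.279, 0.189]
eef_rot: [3.112, -0.428, -0.0]
wrist_force: [-0.4, -0.1, 0.0]
finger_gap: 0.0119
gripper_force: 2.3
```

```bash
python3 -c "
from h import *
pitch(['side'],n=2)"
```

```text
side lip [ 435.8 -255.5  128.9] eye [ 536.6 -288.7  284.5] grip [ 511.2 -283.6  239.3] | nosedown(eye) 33.9 yaw 161.7 | nosedown(grip) 34.4 yaw 159.5
side lip [ 456.3 -265.9  111.8] eye [ 562.8 -297.6  261.7] grip [ 511.8 -281.2  237.3] | nosedown(eye) 31.6 yaw 163.4 | nosedown(grip) 45.9 yaw 164.6
41.45 [ 0.5007 -0.279   0.189 ] 0.0121 2.716742567718029
```

step_arm(delta_pos=[[0, 0, 0], [0, 0, 0]], yaw=[0, 0], grip=-0.745)

```text
time: 41.62
tool_pos: [0.5007, -0.279, 0.189]
eef_rot: [3.112, -0.428, 0.0]
wrist_force: [-0.6, -0.0, -0.8]
finger_gap: 0.0113
gripper_force: 24.7
```

```bash
python3 -c "
from h import *
pitch(['side'],n=3); marks('side',['hook_tip'])"
```

```text
side lip [ 456.8 -262.9  111.1] grip [ 482.2 -272.5  140.1] | nosedown(grip) 27.4 yaw 159.2
side lip [ 458.9 -266.8  109.3] grip [ 506.1 -284.5  238.1] | nosedown(grip) 49.1 yaw 159.5
side lip [ 458.5 -266.1  113.6] grip [ 505.2 -281.3  241.8] | nosedown(grip) 49.5 yaw 161.9
42.2167 [ 0.5007 -0.279   0.189 ] 0.0111 24.656722247600555
side hook_tip [(0.73, np.float64(0.5676), np.float64(-0.2988), np.float64(0.2626))]
```

step_arm(delta_pos=[[0, 0, -2], [0, 0, -3.5], [0, 0, -3], [0, 0, -1.5], [0, 0, -0.8], [0, 0, -0.8], [0, 0, -0.8], [0, 0, -0.8], [0, 0, -0.8], [0, 0, -0.7], [0, 0, -0.5], [0, 0, 0]], yaw=[0, 0, 0, 0, 0, 0, 0, 0, 0, 0, 0, 0])

```text
time: 43.27
tool_pos: [0.5007, -0.2791, 0.0369]
eef_rot: [3.112, -0.428, -0.0]
wrist_force: [-0.2, -0.1, -0.1]
finger_gap: 0.011
gripper_force: 8.4
```

```bash
python3 -c "
from h import *
pitch(['side'],n=2); print(get_obs()['wrist_force'])"
```

```text
side lip [ 436.6 -257.4   -1.7] eye [ 569.8 -298.4  129.8] grip [ 532.6 -290.8   87.9] | nosedown(eye) 21.5 yaw 162.9 | nosedown(grip) 21.9 yaw 160.8
side lip [ 435.7 -258.4   -2.6] eye [ 564.5 -298.4  133.1] grip [ 529.7 -290.    90.2] | nosedown(eye) 23.3 yaw 162.8 | nosedown(grip) 23.5 yaw 161.4
43.6667 [ 0.5006 -0.2791  0.0371] 0.011 8.41760203242302
[-0.68065478  0.76164858 -0.687402  ]
```

step_arm(delta_pos=[[0, 0, -0.6], [0, 0, -0.7], [0, 0, -0.7], [0, 0, -0.5], [0, 0, 0]], yaw=[0, 0, 0, 0, 0])

```text
time: 44.08
tool_pos: [0.4998, -0.2785, 0.0103]
eef_rot: [-3.111, 0.428, 0.004]
wrist_force: [-0.7, 0.0, -0.3]
finger_gap: 0.0111
gripper_force: 7.8
```

step_arm(delta_pos=[[0, 0, 0], [0, 0, 0], [0, 0, 0]], yaw=[0, 0, 0], grip=-0.4)

```text
time: 44.33
tool_pos: [0.5008, -0.2791, 0.0122]
eef_rot: [3.112, -0.428, 0.0]
wrist_force: [-0.3, 0.4, 0.4]
finger_gap: 0.0258
gripper_force: 0.0
```

```bash
python3 -c "
from h import *
pitch(['side'],n=2); camera('top'); marks('top',['scoop_eye','scoop_lip'])"
```

```text
side lip [ 422.4 -252.4   -0.6] eye [430.6 229.7   6.6] grip [ 545.5 -294.    44.4] | nosedown(eye) -21.0 yaw -91.0 | nosedown(grip) -0.4 yaw 161.3
side lip [ 420.7 -255.1   -1.4] eye [ 587.5 -304.8   68.7] grip [ 541.6 -293.9   43. ] | nosedown(eye) 0.1 yaw 163.4 | nosedown(grip) -0.2 yaw 162.2
44.7333 [ 0.5007 -0.2791  0.0121] 0.0255 0.0
top scoop_eye [(0.65, np.float64(0.5862), np.float64(-0.3024), np.float64(0.0684))]
top scoop_lip []
```

step_arm(delta_pos=[[0, 0, -0.3], [0, 0, -0.2], [0, 0, 0], [-0.8, 0.2, 0], [-1.7, 0.5, 0], [-1.9, 0.5, 0], [-1.7, 0.5, 0], [-0.7, 0.2, 0], [0, 0, 0]], yaw=[0, 0, 0, 0, 0, 0, 0, 0, 0], grip=-0.75, grip_force=60)

```text
time: 45.63
tool_pos: [0.4311, -0.2594, 0.0072]
eef_rot: [-3.112, 0.429, 0.001]
wrist_force: [-0.1, -0.4, -0.1]
finger_gap: 0.0108
gripper_force: 0.0
```

step_arm(delta_pos=[[0, 0, 0], [0, 0, 0.3], [0, 0, 0.4]], yaw=[0, 0, 0], grip=-0.35)

```text
time: 45.88
tool_pos: [0.4333, -0.2603, 0.014]
eef_rot: [-3.112, 0.427, -0.0]
wrist_force: [-0.2, 0.3, 0.7]
finger_gap: 0.0278
gripper_force: 0.0
```

```bash
python3 -c "
from h import *
pitch(['side'],n=2); camera('top'); marks('top',['scoop_eye','scoop_lip','scoop_grip'])"
```

```text
side lip [ 422.5 -252.5   -1.6] eye [ 591.6 -309.2   65.3] grip [ 542.4 -294.6   44.7] | nosedown(eye) -1.3 yaw 161.5 | nosedown(grip) 0.5 yaw 160.7
side lip [ 421.2 -251.2   -2.3] eye [ 585.8 -305.4   69.8] grip [ 545.5 -295.5   43.7] | nosedown(eye) 0.7 yaw 161.8 | nosedown(grip) -0.3 yaw 160.4
46.2833 [ 0.4327 -0.26    0.0138] 0.0277 0.0
top scoop_eye [(0.57, np.float64(0.5884), np.float64(-0.302), np.float64(0.0706))]
top scoop_lip [(0.48, np.float64(0.4155), np.float64(-0.2557), np.float64(0.0063))]
top scoop_grip [(0.78, np.float64(0.5435), np.float64(-0.2933), np.float64(0.0458))]
```

step_arm(delta_pos=[[1.5, -0.4, 0], [2.6, -0.75, 0], [2.4, -0.75, 0], [1.3, -0.35, 0], [0, 0, -0.8], [0, 0, -0.9], [0, 0, 0]], yaw=[0, 0, 0, 0, 0, 0, 0])

```text
time: 47.07
tool_pos: [0.5087, -0.2813, -0.0054]
eef_rot: [-3.11, 0.428, 0.006]
wrist_force: [-1.1, 0.4, -0.0]
finger_gap: 0.0276
gripper_force: 0.0
```

step_arm(delta_pos=[[0, 0, 0], [0, 0, 0], [0, 0, 0]], yaw=[0, 0, 0], grip=-0.76, grip_force=60)

```text
time: 47.32
tool_pos: [0.5102, -0.2825, -0.0027]
eef_rot: [3.112, -0.428, -0.0]
wrist_force: [0.5, -0.1, -0.7]
finger_gap: 0.0111
gripper_force: 32.3
```

step_arm(delta_pos=[[-1.5, 0.4, 0.3], [-2.2, 0.6, 1], [-1.4, 0.3, 2.2], [0, 0, 3.2], [0, 0, 3.6], [0, 0, 3.6], [0, 0, 3.2], [0, 0, 2.1], [0.5, -0.1, 0.9], [0.9, -0.3, 0.25], [0, 0, 0], [0, 0, 0]], yaw=[0, 0, 0, 0, 0, 0, 0, 0, 0, 0, 0, 0])

```text
time: 48.32
tool_pos: [0.4734, -0.2734, 0.2005]
eef_rot: [3.112, -0.428, 0.0]
wrist_force: [-0.8, -0.2, -1.2]
finger_gap: 0.0111
gripper_force: 32.3
```

```bash
python3 -c "
from h import *
camera('side'); marks('side',['scoop_eye','hook_tip']); camera('top'); marks('top',['scoop_eye','hook_tip']); camera('side'); marks('side',['scoop_eye','scoop_lip']); o=get_obs();print(o['time'],o['tool_pos'])"
```

```text
side scoop_eye [(0.71, np.float64(0.5542), np.float64(-0.296), np.float64(0.273))]
side hook_tip [(0.92, np.float64(0.5651), np.float64(-0.2961), np.float64(0.263))]
top scoop_eye [(0.44, np.float64(0.5516), np.float64(-0.2948), np.float64(0.2747))]
top hook_tip [(0.92, np.float64(0.5716), np.float64(-0.2994), np.float64(0.2638))]
side scoop_eye [(0.74, np.float64(0.5522), np.float64(-0.2963), np.float64(0.2743))]
side scoop_lip [(0.63, np.float64(0.3853), np.float64(-0.244), np.float64(0.1987))]
48.7667 [ 0.47350616 -0.27349426  0.20035537]
```

step_arm(delta_pos=[[0.4, -0.11, -0.24], [0.5, -0.14, -0.3], [0.5, -0.14, -0.3], [0.5, -0.14, -0.3], [0.5, -0.14, -0.3], [0.5, -0.14, -0.3], [0.5, -0.14, -0.3], [0.4, -0.11, -0.24], [0, 0, 0]], yaw=[0, 0, 0, 0, 0, 0, 0, 0, 0])

```text
time: 49.52
tool_pos: [0.5122, -0.2843, 0.1768]
eef_rot: [-3.112, 0.427, 0.001]
wrist_force: [-0.6, 0.7, -0.9]
finger_gap: 0.0106
gripper_force: 32.3
```

```bash
python3 -c "
from h import *
camera('side'); marks('side',['scoop_eye','hook_tip','scoop_lip']); o=get_obs();print(o['time'],o['tool_pos'],o['wrist_force'])"
```

```text
side scoop_eye [(0.83, np.float64(0.5913), np.float64(-0.3063), np.float64(0.2519))]
side hook_tip [(0.97, np.float64(0.5673), np.float64(-0.2982), np.float64(0.2619))]
side scoop_lip [(0.82, np.float64(0.4224), np.float64(-0.2552), np.float64(0.1775))]
49.7167 [ 0.51155269 -0.28409493  0.17785191] [-0.15463659 -0.02675766 -0.82634258]
```

step_arm(delta_pos=[[0, 0, -0.4], [0.1, 0, -0.4], [0.1, 0, -0.3], [0, 0, 0]], yaw=[0, 0, 0, 0], grip=-0.73)

```text
time: 50.05
tool_pos: [0.5141, -0.2844, 0.1663]
eef_rot: [3.112, -0.428, 0.001]
wrist_force: [1.2, -1.7, 1.8]
finger_gap: 0.0115
gripper_force: 12.9
```

step_arm(delta_pos=[[0.1, 0, -0.4], [0.1, 0, -0.4], [0.1, 0, -0.4], [0, 0, -0.3], [0, 0, 0]], yaw=[0, 0, 0, 0, 0])

```text
time: 50.47
tool_pos: [0.5194, -0.2855, 0.1528]
eef_rot: [3.11, -0.427, 0.01]
wrist_force: [9.8, -3.5, 7.4]
finger_gap: 0.0117
gripper_force: 13.4
```

```bash
python3 -c "
from h import *
camera('side'); marks('side',['scoop_eye','scoop_lip']); o=get_obs();print(o['time'],o['tool_pos'],o['wrist_force'])"
```

```text
side scoop_eye [(0.66, np.float64(0.6498), np.float64(0.3518), np.float64(-0.0022))]
side scoop_lip [(0.81, np.float64(0.44), np.float64(-0.2577), np.float64(0.1347))]
50.6167 [ 0.51928195 -0.28541246  0.15317449] [10.44096205 -4.3944541   6.34357084]
```

step_arm(delta_pos=[[0, 0, 0], [0.1, 0, 0], [0, 0, 0]], yaw=[0, 0, 0], grip=-0.723)

```text
time: 50.87
tool_pos: [0.5192, -0.2849, 0.1524]
eef_rot: [3.111, -0.427, 0.006]
wrist_force: [5.6, -2.2, 4.3]
finger_gap: 0.0119
gripper_force: 6.2
```

```bash
python3 -c "
from h import *
camera('side'); marks('side',['scoop_eye','scoop_lip']); o=get_obs();print(o['time'],o['tool_pos'],o['wrist_force'],o['gripper_force'])"
```

```text
side scoop_eye [(0.8, np.float64(0.5926), np.float64(-0.3055), np.float64(0.244))]
side scoop_lip [(0.74, np.float64(0.4414), np.float64(-0.2589), np.float64(0.1386))]
51.0167 [ 0.51920269 -0.28492067  0.1524773 ] [ 5.89337982 -4.02471437  4.82525104] 6.10655665397644
```

step_arm(delta_pos=[[0, 0, 0], [0, 0, 0], [0, 0, 0]], yaw=[0, 0, 0], grip=-0.7208)

```text
time: 51.27
tool_pos: [0.5189, -0.2847, 0.1523]
eef_rot: [3.111, -0.427, 0.005]
wrist_force: [6.4, -3.1, 3.7]
finger_gap: 0.0121
gripper_force: 4.2
```

step_arm(delta_pos=[[0, 0, 0], [0, 0, 0]], yaw=[0, 0], grip=-0.719)

```text
time: 51.43
tool_pos: [0.5182, -0.2844, 0.1518]
eef_rot: [3.112, -0.428, 0.002]
wrist_force: [3.4, -2.9, 1.4]
finger_gap: 0.0118
gripper_force: 2.9
```

```bash
python3 -c "
from h import *
camera('side'); marks('side',['scoop_eye','scoop_lip']); o=get_obs();print(o['time'],o['tool_pos'],o['wrist_force'],o['gripper_force'])"
```

```text
side scoop_eye [(0.62, np.float64(0.5921), np.float64(-0.3081), np.float64(0.2421))]
side scoop_lip [(0.85, np.float64(0.4451), np.float64(-0.2601), np.float64(0.1349))]
51.5833 [ 0.51785543 -0.28420207  0.15167343] [ 3.62319825 -1.34454762  1.99922293] 2.8870914503932
```

step_arm(delta_pos=[[0, 0, 0], [0, 0, 0]], yaw=[0, 0], grip=-0.7175)

```text
time: 51.75
tool_pos: [0.5174, -0.284, 0.1514]
eef_rot: [-3.112, 0.428, 0.001]
wrist_force: [2.4, -1.4, 0.6]
finger_gap: 0.0121
gripper_force: 1.8
```

step_arm(delta_pos=[[0, 0, 0], [0, 0, 0], [0, 0, 0]], yaw=[0, 0, 0], grip=-0.7165)

```text
time: 52.0
tool_pos: [0.5173, -0.284, 0.1514]
eef_rot: [-3.112, 0.428, 0.001]
wrist_force: [2.4, -0.2, -0.7]
finger_gap: 0.0123
gripper_force: 1.2
```

```bash
python3 -c "
from h import *
camera('side'); marks('side',['scoop_eye','scoop_lip']); o=get_obs();print(o['time'],o['tool_pos'],o['wrist_force'],o['gripper_force'])"
```

```text
side scoop_eye [(0.69, np.float64(0.5922), np.float64(-0.3075), np.float64(0.2454))]
side scoop_lip [(0.59, np.float64(0.4424), np.float64(-0.2609), np.float64(0.1366))]
52.15 [ 0.51735768 -0.28396542  0.151453  ] [-0.12289368  0.4182428  -0.55939351] 0.1916507980786264
```

step_arm(delta_pos=[[0, 0, 0], [0, 0, 0], [0, 0, 0]], yaw=[0, 0, 0], grip=-0.714)

```text
time: 52.4
tool_pos: [0.5174, -0.284, 0.1516]
eef_rot: [-3.112, 0.428, 0.001]
wrist_force: [-0.1, 0.2, 0.8]
finger_gap: 0.012
gripper_force: 0.0
```

```bash
python3 -c "
from h import *
camera('side'); marks('side',['scoop_eye','scoop_lip']); o=get_obs();print(o['time'],o['finger_gap'],o['wrist_force'],o['gripper_force'])"
```

```text
side scoop_eye [(0.63, np.float64(0.6018), np.float64(-0.3077), np.float64(0.2429))]
side scoop_lip [(0.71, np.float64(0.6142), np.float64(-0.3089), np.float64(0.048))]
52.55 0.012316665246931846 [-0.26459615  0.43071339 -0.16603249] 0.0
```

step_arm(delta_pos=[[-1, 0.3, 0], [-2, 0.55, 0], [-3, 0.8, 0], [-3, 0.8, 0], [-2, 0.6, 0], [0, 0, 0]], yaw=[0, 0, 0, 0, 0, 0], grip=-0.5)

```text
time: 53.05
tool_pos: [0.4045, -0.2521, 0.1521]
eef_rot: [-3.112, 0.429, 0.002]
wrist_force: [0.7, -0.5, 0.9]
finger_gap: 0.0216
gripper_force: 0.0
```

```bash
python3 -c "
from h import *
for _ in range(10):
    camera('side'); r=mark_of('side','scoop_lip')
    if r: print(round(get_obs()['time'],2),round(r[0]['score'],2),w('side',r[0]['at']).round(3))
marks('side',['scoop_eye'])"
```

```text
53.25 0.9 [ 0.611 -0.308  0.046]
53.35 0.75 [ 0.603 -0.304  0.043]
53.45 0.73 [ 0.541 -0.12   0.001]
53.55 0.59 [ 0.567 -0.293  0.049]
53.65 0.72 [ 0.566 -0.293  0.048]
53.75 0.86 [ 0.58  -0.295  0.049]
53.85 0.68 [ 0.596 -0.302  0.046]
53.95 0.87 [ 0.607 -0.309  0.046]
54.05 0.83 [ 0.612 -0.307  0.048]
side scoop_eye [(0.57, np.float64(0.602), np.float64(-0.3111), np.float64(0.2372))]
```

step_arm(delta_pos=[[1, 2.5, 0], [2.5, 2.5, 0], [3.5, 1, 0], [3.8, 0, 0], [3.8, 0, 0], [3.6, 0, 0], [2.8, 0, -1], [1, -0.3, -3], [0, 0, -3], [0, 0, -2.2], [0, 0, 0]], yaw=[0, 0, 0, 0, 0, 0, 0, 0, 0, 0, 0], grip=1)

```text
time: 55.02
tool_pos: [0.6253, -0.1954, 0.0543]
eef_rot: [-3.11, 0.427, 0.012]
wrist_force: [-0.4, -0.3, -0.4]
finger_gap: 0.0853
gripper_force: 0.0
```

```bash
python3 -c "
from h import *
for _ in range(6):
    camera('side'); r=mark_of('side','scoop_lip')
    if r: print(round(get_obs()['time'],2),round(r[0]['score'],2),w('side',r[0]['at']).round(3))
print(get_obs()['tool_pos'])"
```

```text
55.12 0.95 [ 0.57  -0.295  0.045]
55.32 0.6 [ 0.58  -0.297  0.046]
55.42 0.66 [ 0.541 -0.118  0.   ]
55.52 0.65 [ 0.607 -0.306  0.043]
55.62 0.66 [ 0.606 -0.306  0.044]
[ 0.62778417 -0.1967251   0.06019771]
```

step_arm(delta_pos=[[-0.27, -0.9, 0], [-0.27, -0.9, 0], [-0.07, -0.25, 0], [-0.05, -0.15, 0], [-0.05, -0.15, 0], [-0.03, -0.1, 0], [-0.03, -0.1, 0], [0, 0, 0]], yaw=[0, 0, 0, 0, 0, 0, 0, 0])

```text
time: 56.28
tool_pos: [0.6199, -0.2222, 0.0597]
eef_rot: [-3.112, 0.428, 0.0]
wrist_force: [0.1, 0.4, 0.1]
finger_gap: 0.0855
gripper_force: 0.0
```

```bash
python3 -c "
from h import *
for _ in range(4):
    camera('side'); r=mark_of('side','scoop_lip')
    o=get_obs()
    if r: print(round(o['time'],2),round(r[0]['score'],2),w('side',r[0]['at']).round(3),o['wrist_force'].round(1))
print(get_obs()['tool_pos'])"
```

```text
56.38 0.61 [ 0.605 -0.306  0.046] [-0.3  0.  -0.6]
56.48 0.71 [ 0.596 -0.299  0.044] [-0.  -0.2 -0.2]
56.58 0.48 [ 0.591 -0.296  0.047] [ 0.5 -0.5  0. ]
56.68 0.84 [ 0.583 -0.294  0.044] [-0.1 -0.2 -0.4]
[ 0.6199899  -0.22206004  0.05968688]
```

step_arm(delta_pos=[[-0.05, -0.2, 0], [-0.05, -0.2, 0], [-0.03, -0.1, 0], [0, 0, 0], [0, 0, 0], [0, 0, 0]], yaw=[0, 0, 0, 0, 0, 0])

```text
time: 57.18
tool_pos: [0.6186, -0.2272, 0.0597]
eef_rot: [-3.112, 0.428, 0.0]
wrist_force: [-0.2, -0.2, -0.8]
finger_gap: 0.0854
gripper_force: 0.0
```

```bash
python3 -c "
from h import *
for _ in range(3):
    camera('side'); r=mark_of('side','scoop_lip')
    o=get_obs()
    if r: print(round(o['time'],2),round(r[0]['score'],2),w('side',r[0]['at']).round(3),o['wrist_force'].round(1))
"
```

```text
57.28 0.79 [ 0.595 -0.295  0.043] [-0.3 -0.7  0.4]
57.38 0.52 [ 0.594 -0.292  0.046] [-0.4  0.5  1.1]
57.48 0.65 [ 0.593 -0.296  0.043] [-0.8  0.4  1.2]
```

step_arm(delta_pos=[[0.01, 0.05, 0], [0.02, 0.07, 0], [0.03, 0.1, 0], [0.03, 0.1, 0], [0.05, 0.2, 0], [0.1, 0.4, 0], [0.3, 1, 0], [0.5, 2, 0]], yaw=[0, 0, 0, 0, 0, 0, 0, 0])

```text
time: 58.15
tool_pos: [0.6291, -0.1885, 0.0596]
eef_rot: [3.112, -0.431, 0.0]
wrist_force: [-0.1, 1.2, -0.4]
finger_gap: 0.085
gripper_force: 0.0
```

```bash
python3 -c "
from h import *
for _ in range(4):
    camera('side'); r=mark_of('side','scoop_lip')
    o=get_obs()
    if r: print(round(o['time'],2),round(r[0]['score'],2),w('side',r[0]['at']).round(3),o['wrist_force'].round(1))
"
```

```text
58.25 0.65 [ 0.593 -0.296  0.042] [ 0.7 -0.4 -0.5]
58.35 0.65 [ 0.597 -0.295  0.046] [-0.  -0.8  0.2]
58.45 0.89 [ 0.594 -0.296  0.045] [-0.  -0.6 -0.4]
58.55 0.79 [ 0.596 -0.297  0.046] [-0.5  0.3  0.3]
```

Still and hanging free; the gripper stands clear. Handing in.

```bash
python3 -c "
from workcell import *
print(close_job())"
```

```text
the job is handed in; nothing more can be done
None
```

I handed the job in at about 58.6 s: the balls are tipped into the upright jar, and the scoop hangs free and still by its eye on the hook, nose down. I saw three or four balls in the jar and none anywhere else, so I couldn't confirm all four.

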